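Nest the lids by weight on the diffuser plate

TASK

The three white lids in the steel rack look the same but weigh differently. Feel which is heaviest, then stack them upside down (as they already lie) in the middle of the copper-tone diffuser plate, heaviest at the bottom, then the middle one, lightest on top, each lid cupped level and fully seated inside the one below. Do not let a lid drop or topple, and leave the jar, spatula, pepper mill and salt crock where they are.

Things in the scene. Friction and masses are not known exactly. Their poses are not given: they have to be found in the camera images.
- lid_p_mid (a point): Centre (half-way up, on the axis) of one of three look-alike white domed lids, upside down in the rack: 42 mm tall, 32 mm knob below, 66 mm across at the rim band on top (upper 18 mm); z axis up out of its mouth. The three weigh about 120, 260 and 420 g (each within 8 percent), which varies from run to run: any lid may be any weight, to be felt, not seen.
- lid_q_mid (a point): Centre (half-way up, on the axis) of one of three look-alike white domed lids, upside down in the rack: 42 mm tall, 32 mm knob below, 66 mm across at the rim band on top (upper 18 mm); z axis up out of its mouth. Outside, from below: knob 0-9.5 mm; dome 39 mm across at 9.5 mm up, 52 mm at 24 mm; there a flat shoulder steps out to the upright 66 mm band, 4.5 mm wall, 57 mm inside.
- lid_r_mid (a point): Centre (half-way up, on the axis) of one of three look-alike white domed lids, upside down in the rack: 42 mm tall, 32 mm knob below, 66 mm across at the rim band on top (upper 18 mm); z axis up out of its mouth. Grip across the 66 mm band from above. Nested, the upper lid's shoulder sits on the lower lid's rim, so it stands 18 mm higher, with 2.5 mm play sideways.
- rack: Fixed slotted steel rack, origin under its middle on the shelf; y along the row of three bays (centres at y = -84, 0, 84 mm; a lid stands within 5 mm of its bay's centre), x across it. 264 mm long (y), 99 mm wide (x). Lids stand on its slotted deck, 12 mm above the shelf.
- rack_deck (a point): Centre of the top of the rack's deck, axes as the rack's. Wire hoop dividers (5 mm) at y = -126, -42, 42, 126 mm, from x = -45 to 45 mm, rise 45 mm above the deck, so a lid has finger room only on its +x and -x sides.
- plate_top (a point): centre of the top face of the fixed, flat copper-tone diffuser plate: a disc 140 mm across, its top 8 mm above the shelf; z up
- jar_mid (a point): bystander, loose, leave alone: amber glass jar with twist cap, 64 mm across, 105 mm tall, standing near the rack, on its +x side; point at its centre, half-way up
- mill_mid (a point): bystander, loose, leave alone: wooden pepper mill, 50 mm across, 136 mm tall, standing near the plate; point at its centre, half-way up
- crock_mid (a point): bystander, loose, leave alone: small open terracotta salt crock, 68 mm across, 55 mm tall, standing near the plate; point at its centre, half-way up
- spatula_mid (a point): bystander, loose, leave alone: silicone spatula lying flat near the rack's -x side, 230 mm long along its x axis, 45 mm wide and 12 mm high at most; point at its centre of length, 6 mm above the shelf
Mind the look-alikes: they are no part of the job. Of the things like the part that bears plate_top, leave any that is black or red; of the rest the larger one is meant.

How it is judged:
At the end, for the whole second after the job is handed in: Heaviest lid on the plate within 30 mm of its centre, the middle one seated in it, the lightest in that (load on lowest lid under 4.5 N, on middle lid under 1.8 N; each 15-21 mm above the one below, within 6 mm sideways), level within 0.08 rad, at rest; bystanders within 25 mm (((horizontal distance between lid_p_mid and plate_top below 0.03 m and z of lid_p_mid in the frame of plate_top between 0.018 and 0.024 m and horizontal distance between lid_q_mid and lid_p_mid below 0.006 m and z of lid_q_mid in the frame of lid_p_mid between 0.015 and 0.021 m and contact force between lid_q and lid_p below 4.5 N and horizontal distance between lid_r_mid and lid_q_mid below 0.006 m and z of lid_r_mid in the frame of lid_q_mid between 0.015 and 0.021 m and contact force between lid_r and lid_q below 1.8 N) or (horizontal distance between lid_p_mid and plate_top below 0.03 m and z of lid_p_mid in the frame of plate_top between 0.018 and 0.024 m and horizontal distance between lid_r_mid and lid_p_mid below 0.006 m and z of lid_r_mid in the frame of lid_p_mid between 0.015 and 0.021 m and contact force between lid_r and lid_p below 4.5 N and horizontal distance between lid_q_mid and lid_r_mid below 0.006 m and z of lid_q_mid in the frame of lid_r_mid between 0.015 and 0.021 m and contact force between lid_q and lid_r below 1.8 N) or (horizontal distance between lid_q_mid and plate_top below 0.03 m and z of lid_q_mid in the frame of plate_top between 0.018 and 0.024 m and horizontal distance between lid_p_mid and lid_q_mid below 0.006 m and z of lid_p_mid in the frame of lid_q_mid between 0.015 and 0.021 m and contact force between lid_p and lid_q below 4.5 N and horizontal distance between lid_r_mid and lid_p_mid below 0.006 m and z of lid_r_mid in the frame of lid_p_mid between 0.015 and 0.021 m and contact force between lid_r and lid_p below 1.8 N) or (horizontal distance between lid_q_mid and plate_top below 0.03 m and z of lid_q_mid in the frame of plate_top between 0.018 and 0.024 m and horizontal distance between lid_r_mid and lid_q_mid below 0.006 m and z of lid_r_mid in the frame of lid_q_mid between 0.015 and 0.021 m and contact force between lid_r and lid_q below 4.5 N and horizontal distance between lid_p_mid and lid_r_mid below 0.006 m and z of lid_p_mid in the frame of lid_r_mid between 0.015 and 0.021 m and contact force between lid_p and lid_r below 1.8 N) or (horizontal distance between lid_r_mid and plate_top below 0.03 m and z of lid_r_mid in the frame of plate_top between 0.018 and 0.024 m and horizontal distance between lid_p_mid and lid_r_mid below 0.006 m and z of lid_p_mid in the frame of lid_r_mid between 0.015 and 0.021 m and contact force between lid_p and lid_r below 4.5 N and horizontal distance between lid_q_mid and lid_p_mid below 0.006 m and z of lid_q_mid in the frame of lid_p_mid between 0.015 and 0.021 m and contact force between lid_q and lid_p below 1.8 N) or (horizontal distance between lid_r_mid and plate_top below 0.03 m and z of lid_r_mid in the frame of plate_top between 0.018 and 0.024 m and horizontal distance between lid_q_mid and lid_r_mid below 0.006 m and z of lid_q_mid in the frame of lid_r_mid between 0.015 and 0.021 m and contact force between lid_q and lid_r below 4.5 N and horizontal distance between lid_p_mid and lid_q_mid below 0.006 m and z of lid_p_mid in the frame of lid_q_mid between 0.015 and 0.021 m and contact force between lid_p and lid_q below 1.8 N)) and angle between each of lid_p_mid, lid_q_mid, lid_r_mid's own z axis and vertical below 0.08 rad and linear speed of each of lid_p, lid_q, lid_r below 0.02 m/s); the robot touches nothing.
It fails at once if jar, spatula, mill or crock is moved by more than 25 mm (distance of any of jar_mid, mill_mid, crock_mid, spatula_mid from where it was at the start of the episode above 0.025 m).
It fails at once if a lid is toppled (tilted by more than 0.8 rad) (angle between any of lid_p_mid, lid_q_mid, lid_r_mid's own z axis and vertical above 0.8 rad).
It fails at once if a lid is dropped (falls at over 0.45 m/s out of the fingers, as from more than 10 mm) ((linear speed of lid_p above 0.45 m/s and contact force between lid_p and the fingers below 0.05 N) or (linear speed of lid_q above 0.45 m/s and contact force between lid_q and the fingers below 0.05 N) or (linear speed of lid_r above 0.45 m/s and contact force between lid_r and the fingers below 0.05 N)).
It also fails if it takes over 72 s, if anything falls off the work surface, if the arm or the gripper's body presses on something with over 40 N, if the wrist force passes 120 N, or if a joint passes its speed limit or range.

ROBOT

A 6-joint arm with a two-finger parallel gripper is mounted at the origin on the work surface. World frame = base frame: x ahead of the robot, y to its left, z up, the work surface at z = 0. Lengths are in m, angles in rad, forces in N, time in s.
With the tool pointing down it reaches from about 0.35 to 0.85 m from the base axis. Payload 8.1 kg.
Tool frame: the origin (TCP) lies midway between the tips of the shut fingers; the grasp point (between the pads) lies 19 mm behind it; z points along the fingers, y is the direction in which the jaws open and shut (so a half turn about z gives the same grasp; the last joint's range is limited). The gripper opens to 85 mm and grips with 20 to 120 N. Pads are 22 mm wide; open, the fingers measure 114 mm over their backs; the gripper's body (76 mm by 85 mm) begins 54 mm behind the grasp point. The pads swing forward as they close: fully open they stand 13 mm farther back than shut.
Start: joints at [-0.085, 0.13, 1.488, -0, 1.523, -0.085], TCP at [0.6, 0, 0.231] pointing down, gripper open.
Joint ranges: [-2.96, 2.96], [-0.89, 2.26], [0.02, 2.5], [-1.34, 4.48], [0, 2.73], [-2.66, 2.66]. Speed limits (rad/s): [2.39, 2.39, 2.79, 3.14, 3.14, 3.14].

INTERFACE

Orientations are given as a rotation vector (axis times angle).
In Python, from cell import robot gives the robot as it stands.
- The arm moves only by the shell command python3 -m creep 'ROWS' [FORCE]. ROWS is a JSON object of lists of equal length, an entry for each row: "slide": the shift along the world's x, y, z in cm, a list of three; "spin": the turn about the world's z in rad; "gripper": the finger opening in cm, from 0 to 8.54. In form: {"slide": [[tx, ty, tz], ...], "spin": [spin, ...], "gripper": [gripper, ...]}. A call has 1 to 5 rows; each row shifts and turns the pose as measured when the row begins; what a row does not reach is not made up. A row lasts 1/8 s, in which the tool goes at most 62.5 mm and 10.7 degrees, less where a joint would pass 70% of its speed; a pose out of reach is approached as far as the arm can. A call is refused whole if a number of a shift passes 6.25 or a number of a turn 0.188, either way. A call with a gripper value outside its range is refused whole. The fingers move at their own pace and stop on an object; FORCE is the grip in N (left out, the last holds). Time passes only in rows, so rows that do not move let the fingers close. It gives the time, the measured TCP pose, the force and the opening at its end, in the units of the state.
- robot.get_obs(): the state, without advancing time (a new reading comes with each control period).
- robot.get_image(name): name is "scene" or "side" or "wrist"; returns the picture (480x640x3 uint8, blue, green, red); there is no depth.
- robot.camera_info(name): a dict with "mtx" (3x3 intrinsics, pixels), "view" (4x4, takes a point from world to camera coordinates); the wrist camera has in their place "tool_from_camera" (4x4, takes a point from camera to tool coordinates, whose origin is the TCP and whose axes are the flange's). Camera axes: x right, y down, z forward; pixel columns grow to the right and rows downward; lengths in m; the calibration is good to about 2 mm. A picture is of the moment at which its call begins: read the wrist's pose just before it. camera_info takes no time and is no camera call.
- robot.sign_off(): hands the job in, once; it reports no verdict.
The state is a dict: "time": time; "joint_pos": joint angles; "qvel": joint speeds; "effort": joint torques, N m; "tool_pos": TCP position; "eef_rot": TCP orientation; "contact_force": force on the tool from outside, world axes, zero at the start; "wrist_torque": the same for the moment, N m; "opening": finger opening in m.
Only numpy, scipy, OpenCV 4.12 (cv2) and the standard library are available. Lean on these libraries where they do the work, as an engineer would, in place of code of your own. Each camera call takes 0.05 s, during which the arm holds its last target.

## Working session

There is one attempt and no reset: what is moved stays moved. The work goes in short steps, Python scripts to look and compute and a shell command to move; the robot and the scene stay as the last step left them, time stands still between calls to the robot, and variables do not carry over. Pictures are saved under pics/ and viewed, and the job is handed in when it is done.

```bash
mkdir -p pics; ls; python3 - <<'E'
from cell import robot
import cv2
o=robot.get_obs();print(o)
for n in ("scene","side","wrist"):
    i=robot.get_image(n);cv2.imwrite(f"pics/{n}0.png",i)
    c=robot.camera_info(n);print(n,{k:v for k,v in c.items()})
E
```

```text
pics
{'time': 0.0, 'joint_pos': array([-8.54218633e-02,  1.31146621e-01,  1.48927791e+00, -3.92176208e-06,
        1.52297749e+00, -8.53780164e-02]), 'qvel': array([-0.00031653,  0.00121041, -0.0020918 , -0.00058328, -0.0015206 ,
        0.00041708]), 'effort': array([-1.90700346e-03, -5.69404185e+01, -5.00557995e+01, -2.19391650e-04,
        1.44415747e-02,  7.24149572e-05]), 'tool_pos': array([5.99460694e-01, 5.39710258e-05, 2.30253856e-01]), 'eef_rot': array([-2.22051279e+00, -2.22041585e+00,  1.83485410e-03]), 'contact_force': array([0.52846335, 0.69476493, 0.68372545]), 'wrist_torque': array([-0.03383564, -0.02576339,  0.05291724]), 'opening': 0.08528637354894669}
scene {'mtx': array([[491.75396328,   0.        , 309.58852837],
       [  0.        , 491.75396328, 234.15308135],
       [  0.        ,   0.        ,   1.        ]]), 'view': array([[-0.27136632,  0.96244212, -0.00809168,  0.0650067 ],
       [ 0.78195775,  0.21556039, -0.58487246, -0.39955047],
       [-0.56116164, -0.16504204, -0.81108491,  1.26076889],
       [ 0.        ,  0.        ,  0.        ,  1.        ]])}
[... 253 characters left out ...]
8942, -0.51343016, -0.84558744,  0.18212747],
       [ 0.1924162 ,  0.82368783, -0.53339887,  1.01885455],
       [ 0.        ,  0.        ,  0.        ,  1.        ]])}
wrist {'mtx': array([[371.88678992,   0.        , 323.6325259 ],
       [  0.        , 371.88678992, 234.04477405],
       [  0.        ,   0.        ,   1.        ]]), 'tool_from_camera': array([[ 1.14798230e-03, -9.65349374e-01, -2.60958364e-01,
         6.55664828e-02],
       [ 9.99999329e-01,  1.06700775e-03,  4.51973495e-04,
        -1.02635547e-03],
       [-1.57867734e-04, -2.60958707e-01,  9.65349951e-01,
        -1.43639592e-01],
       [ 0.00000000e+00,  0.00000000e+00,  0.00000000e+00,
         1.00000000e+00]])}
```

View pics/scene0.png

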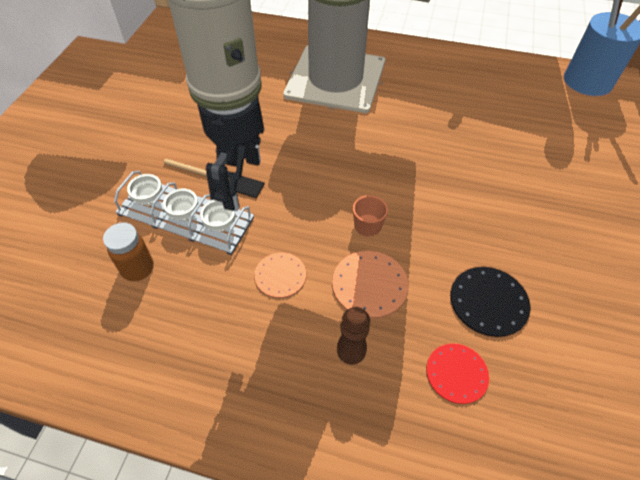

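View pics/side0.png

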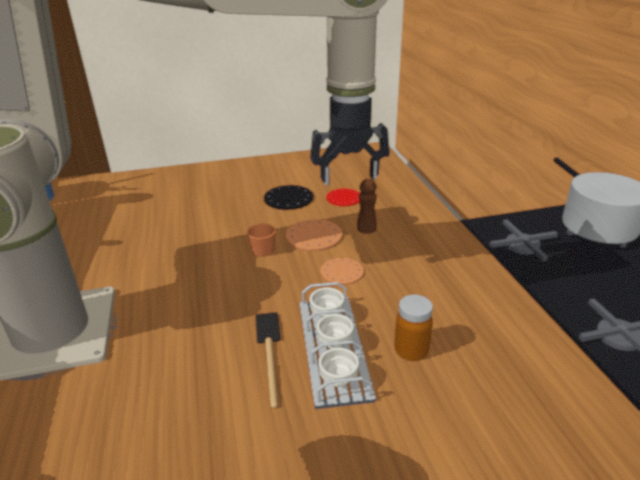

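View pics/wrist0.png

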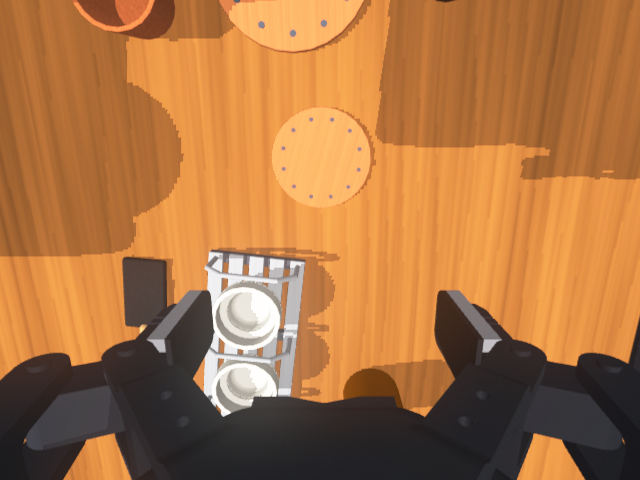

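The scene view shows the rack at about (185,210), its lids at (144,188), (181,204) and (218,216), the large copper plate at (370,283), the small copper look-alike at (280,275), the crock at (369,215), the mill at (354,330) and the jar at (128,250). Next I'll zoom in and measure.

```bash
cat > h.py <<'E'
import numpy as np, cv2
from cell import robot
from scipy.spatial.transform import Rotation as R
def cam(n,o=None):
    c=robot.camera_info(n);K=c["mtx"]
    if n!="wrist":
        V=c["view"]
    else:
        o=o or robot.get_obs(); T=np.eye(4);T[:3,:3]=R.from_rotvec(o["eef_rot"]).as_matrix();T[:3,3]=o["tool_pos"]
        V=np.linalg.inv(T@c["tool_from_camera"])
    return K,V
def ray(KV,px):
    K,V=KV; px=np.atleast_2d(px).astype(float)
    d=np.c_[px,np.ones(len(px))]@np.linalg.inv(K).T@V[:3,:3]
    return -V[:3,:3].T@V[:3,3],d
def onz(KV,px,z):
    o,d=ray(KV,px); return o+d*((z-o[2])/d[:,2])[:,None]
def proj(KV,P):
    K,V=KV; q=np.atleast_2d(P)@V[:3,:3].T+V[:3,3]; q=q@K.T; return q[:,:2]/q[:,2:]
def circ(p):
    A=np.c_[2*p[:,:2],np.ones(len(p))]; s=np.linalg.lstsq(A,(p[:,:2]**2).sum(1),rcond=None)[0]
    return s[:2],np.sqrt(s[2]+s[:2]@s[:2])
E
python3 - <<'E'
from h import *
s=cv2.imread("pics/scene0.png");d=cv2.imread("pics/side0.png");w=cv2.imread("pics/wrist0.png")
a=cv2.resize(s[160:260,100:260],(640,400),interpolation=2)
b=cv2.resize(d[275:410,290:440],(444,400),interpolation=2)
cv2.imwrite("pics/cs.png",a);cv2.imwrite("pics/cd.png",b)
for n,im,reg in (("scene",s,(310,250,420,325)),("side",d,(270,210,350,255))):
    x0,y0,x1,y1=reg;h=cv2.cvtColor(im,40)
    print(n,"plate px", h[283 if n=="scene" else 235, 375 if n=="scene" else 310], h[300 if n=="scene" else 235,330 if n=="scene" else 290])
E
```

```text
scene plate px [ 10 138 192] [ 13 149 219]
side plate px [ 11 151 152] [ 12 143 148]
```

View pics/cs.png

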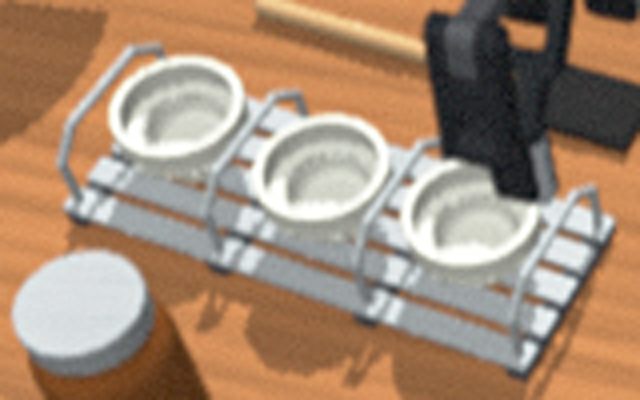

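View pics/cd.png

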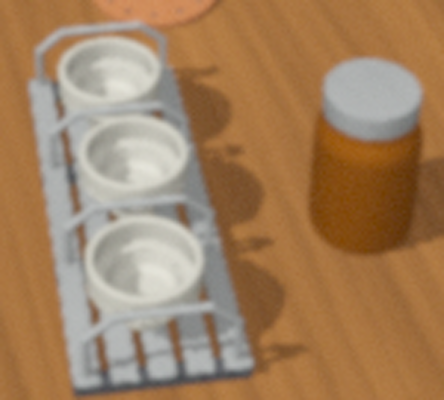

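```bash
python3 - <<'E'
from h import *
S=cam("scene");D=cam("side")
a=np.array([[177,107],[321,168],[470,214]])/4+[100,160]
b=np.array([[145,257],[134,156],[109,73]])/2.96+[290,275]
pa=onz(S,a,.054);pb=onz(D,b,.054)
print(pa.round(3),pb.round(3))
for p in(pa,pb):
    v=p[2]-p[0];print("yaw",np.arctan2(-v[0],v[1]))
e=onz(S,np.array([[65,210],[515,375]])/4+[100,160],.012);v=e[1]-e[0];print(e.round(3),np.arctan2(-v[0],v[1]),np.linalg.norm(v))
e=onz(D,np.array([[78,390],[30,82]])/2.96+[290,275],.012);v=e[1]-e[0];print(e.round(3),np.arctan2(-v[0],v[1]),np.linalg.norm(v))
# plate
for n,KV,f in(("scene",S,(370,283)),("side",D,(314,235))):
    im=cv2.imread(f"pics/{n}0.png");
    print(n,"plate",onz(KV,[f],.008).round(3))
print("jar",onz(S,[(121,234)],.105),onz(D,[(415,306)],.105))
print("mill",onz(D,[(368,186)],.13),"crock",onz(S,[(370,206)],.055),onz(D,[(262,230)],.055))
print("spat",onz(S,[(165,162),(262,186)],.006))
E
```

```text
[[ 0.504 -0.267  0.054]
 [ 0.521 -0.181  0.054]
 [ 0.529 -0.1    0.054]] [[ 0.503 -0.272  0.054]
 [ 0.519 -0.19   0.054]
 [ 0.524 -0.11   0.054]]
yaw -0.14580636171619088
yaw -0.13019099726118274
[[ 0.552 -0.318  0.012]
 [ 0.585 -0.062  0.012]] -0.12813791771543606 0.2580551895048678
[[ 0.453 -0.317  0.012]
 [ 0.482 -0.055  0.012]] -0.11178827264028582 0.2639850927752679
scene plate [[0.573 0.209 0.008]]
side plate [[0.57  0.196 0.008]]
jar [[ 0.65007715 -0.22098006  0.105     ]] [[ 0.65051133 -0.22846074  0.105     ]]
mill [[0.70075142 0.18140331 0.13      ]] crock [[0.43456239 0.17584907 0.055     ]] [[0.4429343  0.17665758 0.055     ]]
spat [[ 0.39153808 -0.28818175  0.006     ]
 [ 0.40141125 -0.05892142  0.006     ]]
```

```bash
python3 -m creep '{"slide": [[-1.7,-6,0],[-1.7,-6,0],[-1.7,-6,0],[-1.7,-6,0],[-1.7,-6,0]], "spin": [-0.03,-0.03,-0.03,-0.03,0], "gripper": [8.5,8.5,8.5,8.5,8.5]}' 30; python3 -m creep '{"slide": [[0,0,0],[0,0,0]], "spin": [0,0], "gripper": [8.5,8.5]}'
python3 - <<'E'
from h import *
o=robot.get_obs();print(o["tool_pos"],o["eef_rot"],o["contact_force"],o["time"])
i=robot.get_image("wrist");cv2.imwrite("pics/w1.png",i)
np.savez("w1.npz",p=o["tool_pos"],r=o["eef_rot"])
E
```

```text
time: 0.78
tool_pos: [0.5127, -0.2991, 0.2286]
eef_rot: [-2.342, -2.088, 0.001]
contact_force: [1.3, -0.2, 0.9]
opening: 0.0852
time: 1.02
tool_pos: [0.5105, -0.3029, 0.2277]
eef_rot: [-2.348, -2.08, 0.002]
contact_force: [-0.4, 0.5, 1.3]
opening: 0.085
[ 0.51051995 -0.30290538  0.22766896] [-2.34826935 -2.07974289  0.00242062] [-0.37160633  0.53740919  1.30346746] 1.025
```

View pics/w1.png

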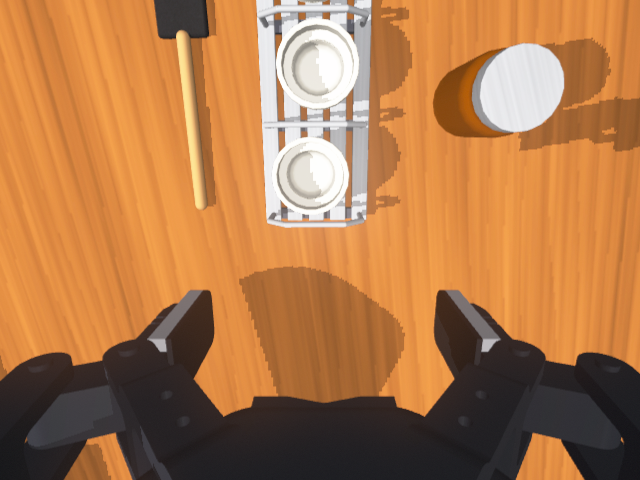

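The wrist view shows the near lid's rim at about (310,175) and the middle lid's at (317,64). The hoops are clear of both. I'll fit circles to the rims.

```bash
cat >> h.py <<'E'
def rims(im,KV,z=.054,amin=1200,amax=20000):
    f=im.astype(int); m=((f[...,2]-f[...,0]>2)&(f[...,2]-f[...,0]<45)&(f.min(2)>110)).astype(np.uint8)*255
    m=cv2.morphologyEx(m,cv2.MORPH_OPEN,np.ones((3,3)))
    out=[]
    for c in cv2.findContours(m,cv2.RETR_EXTERNAL,cv2.CHAIN_APPROX_NONE)[0]:
        A=cv2.contourArea(c)
        if amin<A<amax:
            h=cv2.convexHull(c)
            (cx,cy),(w,hh),_=cv2.fitEllipse(c)
            p=onz(KV,c[:,0],z); C,r=circ(p)
            for _ in range(4):
                e=abs(np.linalg.norm(p[:,:2]-C,axis=1)-r); k=e<=np.quantile(e,.8); C,r=circ(p[k])
            out.append((C.round(4),round(r,4),(round(cx),round(cy)),round(A)))
    return out,m
E
python3 - <<'E'
from h import *
z=np.load("w1.npz");o={"tool_pos":z["p"],"eef_rot":z["r"]}
KV=cam("wrist",o);im=cv2.imread("pics/w1.png");r,m=rims(im,KV);print(*r,sep="\n")
cv2.imwrite("pics/w1m.png",m)
print("hoop corners/rack", onz(KV,[(268,224),(366,224),(258,0),(371,0)],.012).round(4))
print("manual",onz(KV,[(310.5,175.5),(317.5,64)],.054).round(4))
print("spatula end",onz(KV,[(202,208)],.006))
E
```

```text
(array([ 0.4968, -0.2717]), np.float64(0.0268), (305, 177), 3039)
(array([ 0.5163, -0.1836]), np.float64(0.0277), (314, 64), 3786)
hoop corners/rack [[ 0.4513 -0.3169  0.012 ]
 [ 0.548  -0.3284  0.012 ]
 [ 0.474  -0.1209  0.012 ]
 [ 0.57   -0.1326  0.012 ]]
manual [[ 0.5016 -0.2702  0.054 ]
 [ 0.5183 -0.1843  0.054 ]]
spatula end [[ 0.38717241 -0.29409156  0.006     ]]
```

View pics/w1m.png

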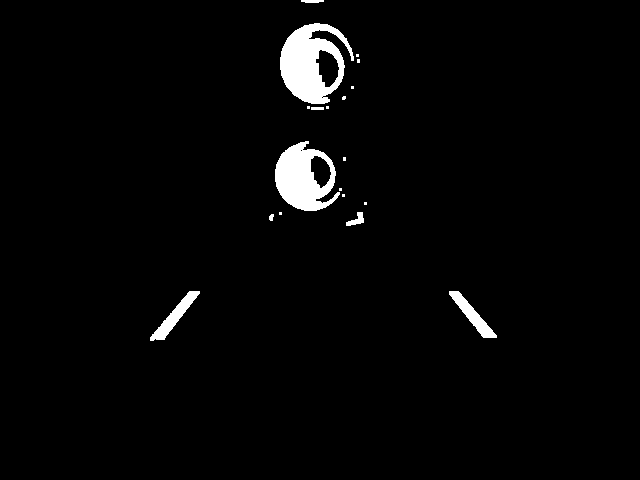

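The mask misses the lit rim, so I'll use the ellipse picked by hand: near lid at (0.5016, -0.2702). Moving down above it.

```bash
python3 -m creep '{"slide": [[-0.9,3.3,-5],[0,0,-5],[0,0,-3],[0,0,0],[0,0,0]], "spin": [0,0,0,0,0], "gripper": [8.5,8.5,8.5,8.5,8.5]}' 30
python3 - <<'E'
from h import *
o=robot.get_obs();print(o["tool_pos"],o["eef_rot"],o["contact_force"],o["time"])
i=robot.get_image("wrist");cv2.imwrite("pics/w2.png",i)
i=robot.get_image("side");cv2.imwrite("pics/s2.png",i)
E
```

```text
time: 1.7
tool_pos: [0.5047, -0.262, 0.097]
eef_rot: [-2.34, -2.094, -0.0]
contact_force: [0.2, 0.8, 0.1]
opening: 0.0849
[ 0.5046501  -0.26200318  0.09696641] [-2.34003178e+00 -2.09424834e+00 -4.14353364e-05] [0.16479989 0.80755612 0.08814879] 1.7
```

View pics/w2.png

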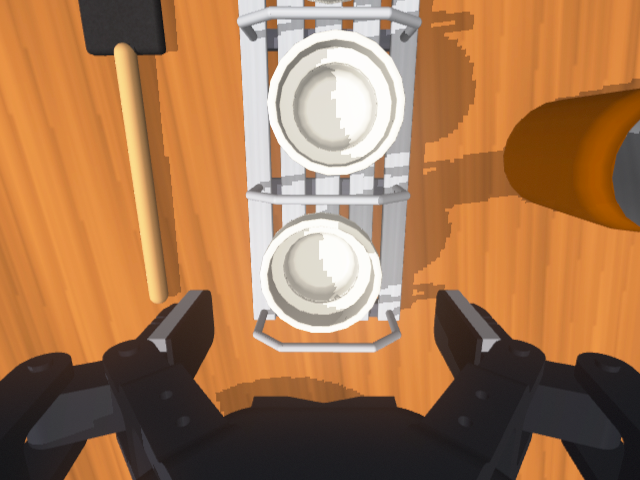

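View pics/s2.png

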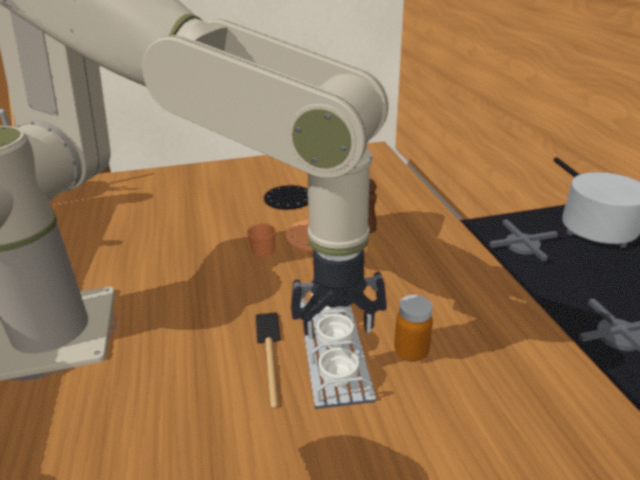

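The near lid's rim is at about (321,273), between the fingers. The middle lid's is at about (336,102).

```bash
python3 - <<'E'
from h import *
o=robot.get_obs();KV=cam("wrist",dict(tool_pos=np.array([ 0.5046501,-0.26200318,0.09696641]),eef_rot=np.array([-2.34003178e+00,-2.09424834e+00,-4.1e-5])))
p=onz(KV,[(261,273),(381,273),(321,213),(321,333),(268,102.5),(405,102.5),(336.5,30),(336.5,175)],.054)
print(p.round(4));print(circ(p[:4]),circ(p[4:]))
print(o["tool_pos"])
E
```

```text
[[ 0.4697 -0.2647  0.054 ]
 [ 0.5335 -0.2717  0.054 ]
 [ 0.5053 -0.2357  0.054 ]
 [ 0.4976 -0.3038  0.054 ]
 [ 0.4862 -0.1798  0.054 ]
 [ 0.5508 -0.1869  0.054 ]
 [ 0.5217 -0.1525  0.054 ]
 [ 0.5151 -0.2173  0.054 ]]
(array([ 0.50145362, -0.2698119 ]), np.float64(0.033221523520554894)) (array([ 0.51835674, -0.18489827]), np.float64(0.032578927163328254))
[ 0.5046995  -0.26247965  0.09722836]
```

```bash
python3 -m creep '{"slide": [[-0.3,-0.7,0],[0,0,-2.5],[0,0,-2],[0,0,0],[0,0,0]], "spin": [0,0,0,0,0], "gripper": [8.5,8.5,8.5,8.5,8.5]}' 30
```

```text
time: 2.42
tool_pos: [0.5045, -0.2736, 0.0568]
eef_rot: [2.336, 2.088, 0.003]
contact_force: [-0.5, -0.4, 0.4]
opening: 0.085
```

```bash
python3 -m creep '{"slide": [[-0.3,0.3,-1.5],[0,0,-1.5],[0,0,0],[0,0,0]], "spin": [0,0,0,0], "gripper": [8.5,8.5,8.5,8.5]}'
```

```text
time: 2.92
tool_pos: [0.5016, -0.2705, 0.0255]
eef_rot: [2.335, 2.087, 0.004]
contact_force: [0.2, 0.1, 0.2]
opening: 0.0846
```

```bash
python3 -m creep '{"slide": [[0,0,-0.6],[0,0,0],[0,0,0]], "spin": [0,0,0], "gripper": [8.5,8.5,8.5]}'; python3 - <<'E'
from h import *
print(robot.get_obs()["tool_pos"])
i=robot.get_image("side");cv2.imwrite("pics/s3.png",cv2.resize(i[270:430,240:440],(800,640))[:600])
E
```

```text
time: 3.3
tool_pos: [0.5022, -0.2709, 0.0198]
eef_rot: [2.334, 2.087, 0.004]
contact_force: [-0.8, 0.4, -0.3]
opening: 0.085
[ 0.50215673 -0.27088161  0.01983171]
```

View pics/s3.png

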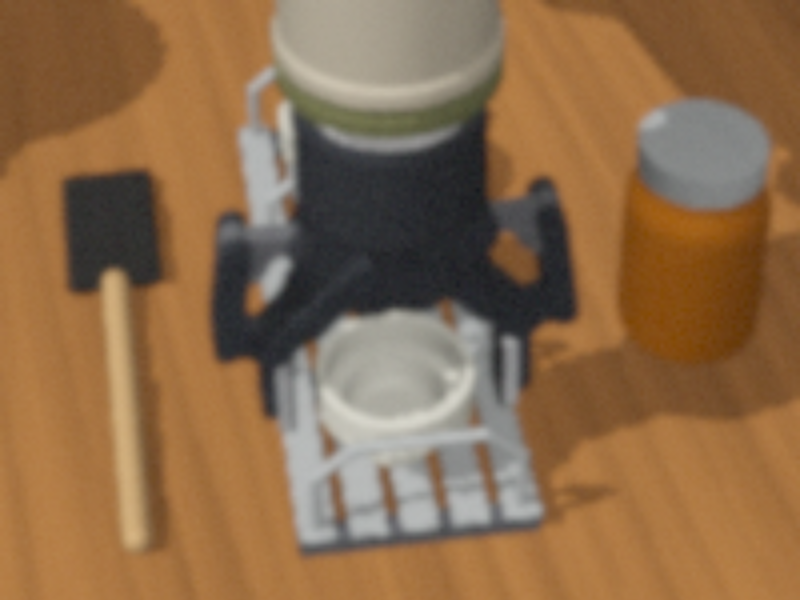

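The fingers straddle the near lid. Now closing.

```bash
python3 -m creep '{"slide": [[0,0,0],[0,0,0],[0,0,0],[0,0,0]], "spin": [0,0,0,0], "gripper": [6,6,6,6]}' 30;  python3 -m creep '{"slide": [[0,0,0],[0,0,0]], "spin": [0,0], "gripper": [6,6]}'
```

```text
time: 3.85
tool_pos: [0.5025, -0.2711, 0.0204]
eef_rot: [2.334, 2.086, 0.005]
contact_force: [-0.9, -0.4, 0.1]
opening: 0.0658
time: 4.1
tool_pos: [0.5025, -0.2711, 0.0204]
eef_rot: [2.334, 2.086, 0.004]
contact_force: [0.8, 0.1, 0.2]
opening: 0.0655
```

```bash
python3 -m creep '{"slide": [[0,0,1],[0,0,1.5],[0,0,1.5],[0,0,0],[0,0,0]], "spin": [0,0,0,0,0], "gripper": [6,6,6,6,6]}'; for k in 1 2 3; do python3 -m creep '{"slide": [[0,0,0]], "spin": [0], "gripper": [6]}'|grep -E "tool_pos|force"; done
```

```text
time: 4.72
tool_pos: [0.5022, -0.2709, 0.0634]
eef_rot: [2.334, 2.086, 0.004]
contact_force: [-0.5, 0.8, -3.2]
opening: 0.0657
tool_pos: [0.5021, -0.2708, 0.0632]
contact_force: [-0.2, 1.5, -2.7]
tool_pos: [0.5017, -0.2706, 0.0626]
contact_force: [0.4, -0.3, -2.5]
tool_pos: [0.5015, -0.2704, 0.0622]
contact_force: [-0.8, 0.4, -2.9]
```

```bash
python3 - <<'E'
from h import *
i=robot.get_image("wrist");cv2.imwrite("pics/w4.png",i)
f=[]
for k in range(8):
    robot.get_image("wrist");f.append(robot.get_obs()["contact_force"])
print(np.mean(f,0),np.std(f,0),robot.get_obs()["time"])
E
```

```text
[-0.10632222  0.24641694 -2.64433283] [0.22613682 0.33507258 0.57118051] 5.55
```

View pics/w4.png

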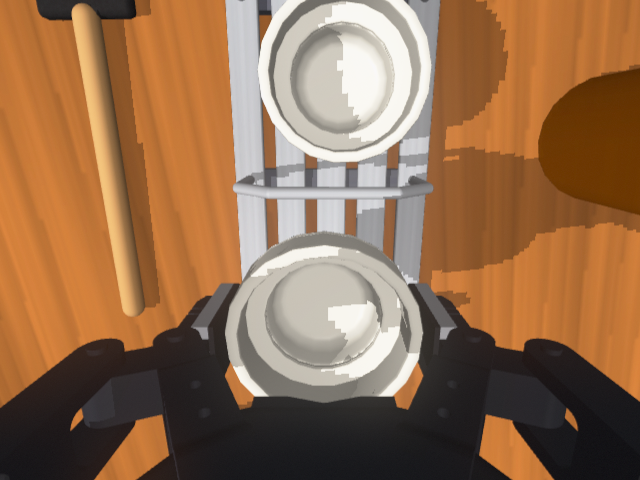

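That is about 2.7 N, so this looks like the middle weight. I'll put it back.

```bash
python3 -m creep '{"slide": [[0,0,-1.5],[0,0,-1.5],[0,0,-0.5],[0,0,0],[0,0,0]], "spin": [0,0,0,0,0], "gripper": [6,6,6,6,6]}'
```

```text
time: 6.18
tool_pos: [0.5008, -0.27, 0.0239]
eef_rot: [2.336, 2.088, 0.003]
contact_force: [-0.1, 0.3, -1.8]
opening: 0.0654
```

```bash
python3 -m creep '{"slide": [[0,0,-0.2],[0,0,0],[0,0,-0.15],[0,0,0]], "spin": [0,0,0,0], "gripper": [6,6,6,6]}'
```

```text
time: 6.68
tool_pos: [0.5017, -0.2705, 0.0214]
eef_rot: [2.334, 2.087, 0.004]
contact_force: [-0.3, 0.2, -3.7]
opening: 0.0657
```

```bash
for k in 1 2; do python3 -m creep '{"slide": [[0,0,-0.1],[0,0,0]], "spin": [0,0], "gripper": [6,6]}'; done
```

```text
time: 6.92
tool_pos: [0.5018, -0.2707, 0.0205]
eef_rot: [2.334, 2.087, 0.004]
contact_force: [-0.0, -0.3, -3.3]
opening: 0.065
time: 7.18
tool_pos: [0.5021, -0.2709, 0.0206]
eef_rot: [2.334, 2.086, 0.004]
contact_force: [0.6, 0.1, -2.6]
opening: 0.0655
```

```bash
python3 -m creep '{"slide": [[0,0,-0.1],[0,0,0]], "spin": [0,0], "gripper": [6,6]}';python3 -m creep '{"slide": [[0,0,-0.1],[0,0,0]], "spin": [0,0], "gripper": [6,6]}'
```

```text
time: 7.42
tool_pos: [0.5023, -0.2711, 0.0205]
eef_rot: [2.333, 2.086, 0.004]
contact_force: [-0.2, 0.6, -2.1]
opening: 0.0658
time: 7.68
tool_pos: [0.5025, -0.2713, 0.0205]
eef_rot: [2.333, 2.086, 0.004]
contact_force: [-0.1, 0.6, -2.7]
opening: 0.0654
```

```bash
python3 -m creep '{"slide": [[0,0,-0.2]], "spin": [0], "gripper": [6]}';python3 -m creep '{"slide": [[0,0,-0.2]], "spin": [0], "gripper": [6]}'
```

```text
time: 7.8
tool_pos: [0.5026, -0.2715, 0.0202]
eef_rot: [2.333, 2.086, 0.004]
contact_force: [-12.8, 7.7, 30.9]
opening: 0.0651
time: 7.92
tool_pos: [0.5026, -0.2715, 0.0202]
eef_rot: [2.333, 2.087, 0.003]
contact_force: [-12.8, 8.7, 25.6]
opening: 0.066
```

```bash
python3 -m creep '{"slide": [[0,0,0.1],[0,0,0],[0,0,0],[0,0,0]], "spin": [0,0,0,0], "gripper": [6,8.5,8.5,8.5]}';python3 -m creep '{"slide": [[0,0,2],[0,0,3],[0,0,2],[0.5,2.5,0],[0.5,3,0]], "spin": [0,0,0,0,0], "gripper": [8.5,8.5,8.5,8.5,8.5]}';python3 -m creep '{"slide": [[0,0,0],[0,0,0]], "spin": [0,0], "gripper": [8.5,8.5]}'
```

```text
time: 8.43
tool_pos: [0.5031, -0.2718, 0.0211]
eef_rot: [2.332, 2.086, 0.004]
contact_force: [-0.3, -0.3, 0.5]
opening: 0.0851
time: 9.05
tool_pos: [0.5144, -0.2183, 0.0998]
eef_rot: [2.332, 2.079, 0.006]
contact_force: [-0.8, 0.0, 0.0]
opening: 0.0855
time: 9.3
tool_pos: [0.5157, -0.2177, 0.1027]
eef_rot: [2.327, 2.079, 0.008]
contact_force: [-0.7, -0.2, -0.1]
opening: 0.085
```

```bash
python3 -m creep '{"slide": [[0.3,1.6,0],[0,1.6,0],[0,0,-2],[0,0,-2],[0,0,0]], "spin": [0,0,0,0,0], "gripper": [8.5,8.5,8.5,8.5,8.5]}';python3 - <<'E'
from h import *
o=robot.get_obs();print(o["tool_pos"],R.from_rotvec(o["eef_rot"]).as_matrix().round(3).tolist())
i=robot.get_image("wrist");cv2.imwrite("pics/w5.png",i)
np.savez("w5.npz",p=o["tool_pos"],r=o["eef_rot"])
E
```

```text
time: 9.93
tool_pos: [0.5187, -0.1825, 0.0624]
eef_rot: [2.328, 2.078, 0.008]
contact_force: [-0.4, 0.1, 0.8]
opening: 0.0852
[ 0.5186996  -0.18251245  0.06239436] [[0.113, 0.993, 0.018], [0.994, -0.113, -0.012], [-0.01, 0.019, -1.0]]
```

View pics/w5.png

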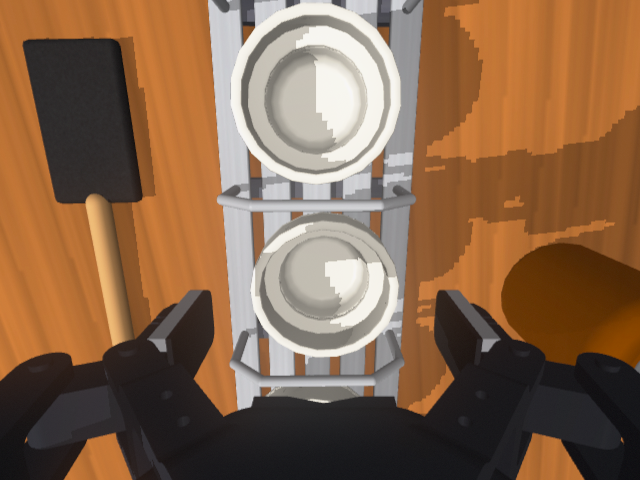

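```bash
python3 - <<'E'
from h import *
z=np.load("w5.npz");KV=cam("wrist",dict(tool_pos=z["p"],eef_rot=z["r"]))
p=onz(KV,[(252,284),(398,284),(325,211),(325,357),(231,94),(401,94),(316,2),(316,186)],.054)
print(circ(p[:4]),circ(p[4:]))
E
python3 -m creep '{"slide": [[0,-0.2,-2],[0,0,-1.8],[0,0,0],[0,0,0]], "spin": [0,0,0,0], "gripper": [8.5,8.5,8.5,8.5]}'
```

```text
(array([ 0.5186546 , -0.18304245]), np.float64(0.03347269510903289)) (array([ 0.52395733, -0.10476355]), np.float64(0.03285996081376973))
time: 10.48
tool_pos: [0.5201, -0.1852, 0.0242]
eef_rot: [2.326, 2.076, 0.01]
contact_force: [0.3, 0.5, 0.1]
opening: 0.0849
```

```bash
python3 -m creep '{"slide": [[-0.1,0.1,-0.4],[0,0,0],[0,0,0],[0,0,0],[0,0,0]], "spin": [0,0,0,0,0], "gripper": [8.5,6,6,6,6]}';python3 -m creep '{"slide": [[0,0,0],[0,0,1.2],[0,0,1.5],[0,0,1.5],[0,0,0]], "spin": [0,0,0,0,0], "gripper": [6,6,6,6,6]}'; python3 - <<'E'
from h import *
f=[]
for k in range(8):
    robot.get_image("wrist");f.append(robot.get_obs()["contact_force"])
o=robot.get_obs()
print(np.mean(f,0),np.std(f,0),o["time"],o["tool_pos"])
E
```

```text
time: 11.1
tool_pos: [0.52, -0.1846, 0.0214]
eef_rot: [2.325, 2.074, 0.012]
contact_force: [0.7, -0.0, -1.5]
opening: 0.0652
time: 11.72
tool_pos: [0.5206, -0.1849, 0.0675]
eef_rot: [2.324, 2.073, 0.013]
contact_force: [0.3, -0.6, -0.9]
opening: 0.0648
[ 0.23630245  0.05863184 -1.49661794] [0.46094849 0.28347876 0.39454059] 12.125 [ 0.51854971 -0.18392916  0.06423707]
```

About 1.5 N, so this is the lightest. I'll return it.

```bash
python3 -m creep '{"slide": [[0,0,-1.5],[0,0,-1.5],[0,0,-0.7],[0,0,0],[0,0,0]], "spin": [0,0,0,0,0], "gripper": [6,6,6,6,6]}';python3 -m creep '{"slide": [[0,0,-0.3],[0,0,0]], "spin": [0,0], "gripper": [6,6]}'
```

```text
time: 12.75
tool_pos: [0.5171, -0.1833, 0.0225]
eef_rot: [2.33, 2.079, 0.007]
contact_force: [-0.1, 0.4, -1.1]
opening: 0.0646
time: 13.0
tool_pos: [0.5183, -0.1838, 0.0219]
eef_rot: [2.328, 2.078, 0.009]
contact_force: [0.2, 0.2, -0.4]
opening: 0.0651
```

```bash
python3 -m creep '{"slide": [[0,0,-0.15],[0,0,0]], "spin": [0,0], "gripper": [6,6]}';python3 -m creep '{"slide": [[0,0,-0.1],[0,0,0],[0,0,0],[0,0,0]], "spin": [0,0,0,0], "gripper": [6,8.5,8.5,8.5]}'; python3 -m creep '{"slide": [[0,0,2],[0,0,3],[0,0,2],[0.3,3,0],[0.3,3.5,0]], "spin": [0,0,0,0,0], "gripper": [8.5,8.5,8.5,8.5,8.5]}';python3 -m creep '{"slide": [[0,0,0],[0,0,0]], "spin": [0,0], "gripper": [8.5,8.5]}'
```

```text
time: 13.25
tool_pos: [0.519, -0.1841, 0.0213]
eef_rot: [2.327, 2.076, 0.01]
contact_force: [-0.3, -0.1, -1.4]
opening: 0.0648
time: 13.75
tool_pos: [0.5195, -0.1843, 0.0211]
eef_rot: [2.326, 2.076, 0.01]
contact_force: [-0.6, -0.7, -0.9]
opening: 0.085
time: 14.38
tool_pos: [0.5248, -0.1197, 0.0924]
eef_rot: [2.331, 2.072, 0.01]
contact_force: [0.2, 0.8, -0.3]
opening: 0.0851
time: 14.62
tool_pos: [0.5249, -0.1182, 0.0924]
eef_rot: [2.328, 2.075, 0.01]
contact_force: [-0.0, 1.1, -1.0]
opening: 0.085
```

```bash
python3 -m creep '{"slide": [[0,1.3,0],[0,0,-2],[0,0,-2],[0,0,-1],[0,0,0]], "spin": [0,0,0,0,0], "gripper": [8.5,8.5,8.5,8.5,8.5]}'
```

```text
time: 15.25
tool_pos: [0.5249, -0.1054, 0.0412]
eef_rot: [2.331, 2.071, 0.01]
contact_force: [0.1, 0.4, 0.9]
opening: 0.0848
```

```bash
python3 -m creep '{"slide": [[-0.1,0,-1.5],[0,0,-0.6],[0,0,0],[0,0,0]], "spin": [0,0,0,0], "gripper": [8.5,8.5,8.5,8.5]}';python3 -m creep '{"slide": [[0,0,0],[0,0,0],[0,0,0],[0,0,0]], "spin": [0,0,0,0], "gripper": [6,6,6,6]}'
```

```text
time: 15.75
tool_pos: [0.5248, -0.1058, 0.0201]
eef_rot: [2.331, 2.069, 0.012]
contact_force: [0.1, 0.0, 0.5]
opening: 0.0851
time: 16.25
tool_pos: [0.5253, -0.106, 0.0211]
eef_rot: [2.33, 2.069, 0.013]
contact_force: [-0.3, -0.0, -0.3]
opening: 0.0662
```

```bash
python3 -m creep '{"slide": [[0,0,1.2],[0,0,2],[0,0,2.5],[0,0,2.5],[0,0,0]], "spin": [0,0,0,0,0], "gripper": [6,6,6,6,6]}'; python3 - <<'E'
from h import *
f=[]
for k in range(8):
    robot.get_image("wrist");f.append(robot.get_obs()["contact_force"])
o=robot.get_obs()
print(np.mean(f,0),np.std(f,0),o["time"],o["tool_pos"])
E
```

```text
time: 16.88
tool_pos: [0.5231, -0.1053, 0.1053]
eef_rot: [2.332, 2.071, 0.009]
contact_force: [0.4, 0.1, -4.5]
opening: 0.0659
[-0.18469191  0.380074   -4.1563976 ] [0.31354148 0.7759642  0.35884473] 17.275 [ 0.52063559 -0.10458395  0.10155265]
```

Confirmed at 4.2 N, so this is the heaviest. I'll carry it towards the plate and look on the way.

```bash
python3 -m creep '{"slide": [[0.5,2,1],[1,4,1],[1,4,0.5],[1,4,0],[0.5,2,0]], "spin": [0,0,0,0,0], "gripper": [6,6,6,6,6]}'; python3 -m creep '{"slide": [[0,0,0],[0,0,0]], "spin": [0,0], "gripper": [6,6]}'; python3 - <<'E'
from h import *
o=robot.get_obs();print(o["tool_pos"])
i=robot.get_image("wrist");cv2.imwrite("pics/w6.png",i)
np.savez("w6.npz",p=o["tool_pos"],r=o["eef_rot"])
E
```

```text
time: 17.9
tool_pos: [0.56, 0.0585, 0.1248]
eef_rot: [2.343, 2.071, 0.0]
contact_force: [-1.1, -0.2, -4.9]
opening: 0.0658
time: 18.15
tool_pos: [0.5597, 0.0597, 0.1238]
eef_rot: [2.341, 2.075, -0.001]
contact_force: [-0.5, -0.3, -4.2]
opening: 0.0667
[0.55965223 0.05969404 0.12377628]
```

View pics/w6.png

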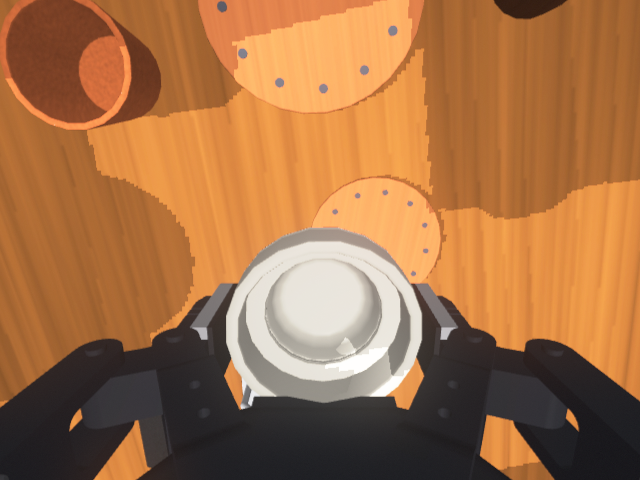

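The plate's hole ring shows dots at (222,6), (243,54), (280,83), (323,89), (364,70) and (393,30). I'll fit its centre.

```bash
python3 - <<'E'
from h import *
z=np.load("w6.npz");KV=cam("wrist",dict(tool_pos=z["p"],eef_rot=z["r"]))
print(circ(onz(KV,[(222,6),(243,54),(280,83),(323,89),(364,70),(393,30)],.008)))
print(circ(onz(KV,[(202,15),(311,113),(423,15)],.008)))
# scene plate blob
im=cv2.imread("pics/scene0.png");S=cam("scene")
print(circ(onz(S,[(333,284),(408,283),(368,252),(369,315)],.008)))
E
```

```text
(array([0.56957464, 0.20662405]), np.float64(0.055099255114277136))
(array([0.57065463, 0.20632726]), np.float64(0.06948155214874126))
(array([0.57170762, 0.20924042]), np.float64(0.067448258479011))
```

Plate centre is about (0.570, 0.206). Moving above it.

```bash
python3 -m creep '{"slide": [[0.2,3,0],[0.3,4,0],[0.3,4,0],[0.2,3,0],[0,0,0]], "spin": [0,0,0,0,0], "gripper": [6,6,6,6,6]}'; python3 -m creep '{"slide": [[0,0,0],[0,0,0]], "spin": [0,0], "gripper": [6,6]}'
```

```text
time: 18.82
tool_pos: [0.5699, 0.1974, 0.1231]
eef_rot: [2.35, 2.064, -0.004]
contact_force: [0.3, 0.1, -4.8]
opening: 0.0656
time: 19.08
tool_pos: [0.5699, 0.1952, 0.1228]
eef_rot: [2.351, 2.062, -0.005]
contact_force: [0.1, -0.4, -4.1]
opening: 0.0661
```

```bash
python3 -m creep '{"slide": [[0,1,-2],[0,0.2,-2.5],[0,0,-2.5],[0,0,-1],[0,0,0]], "spin": [0,0,0,0,0], "gripper": [6,6,6,6,6]}'; python3 -m creep '{"slide": [[0,0,0],[0,0,0]], "spin": [0,0], "gripper": [6,6]}'
```

```text
time: 19.7
tool_pos: [0.5685, 0.2061, 0.0361]
eef_rot: [2.356, 2.058, -0.008]
contact_force: [0.2, -0.2, -3.8]
opening: 0.0661
time: 19.95
tool_pos: [0.5695, 0.2064, 0.0376]
eef_rot: [2.356, 2.057, -0.005]
contact_force: [-0.1, 1.0, -4.5]
opening: 0.066
```

```bash
python3 -m creep '{"slide": [[0,0,-1],[0,0,-0.7],[0,0,0],[0,0,0]], "spin": [0,0,0,0], "gripper": [6,6,6,6]}'; python3 -m creep '{"slide": [[0,0,-0.2],[0,0,0]], "spin": [0,0], "gripper": [6,6]}'
```

```text
time: 20.45
tool_pos: [0.5706, 0.2066, 0.0208]
eef_rot: [2.355, 2.056, -0.002]
contact_force: [-1.3, -0.2, -4.0]
opening: 0.0659
time: 20.7
tool_pos: [0.5707, 0.2067, 0.0189]
eef_rot: [2.355, 2.056, -0.002]
contact_force: [0.3, 1.0, -5.1]
opening: 0.0661
```

```bash
python3 -m creep '{"slide": [[0,0,-0.15],[0,0,0]], "spin": [0,0], "gripper": [6,6]}'; python3 -m creep '{"slide": [[0,0,-0.1],[0,0,0]], "spin": [0,0], "gripper": [6,6]}'
```

```text
time: 20.95
tool_pos: [0.5709, 0.2068, 0.0176]
eef_rot: [2.355, 2.056, -0.001]
contact_force: [-0.4, 0.6, -3.9]
opening: 0.0656
time: 21.2
tool_pos: [0.5713, 0.207, 0.0174]
eef_rot: [2.355, 2.056, 0.0]
contact_force: [0.3, -0.7, -4.4]
opening: 0.0658
```

```bash
python3 -m creep '{"slide": [[0,0,-0.15],[0,0,0]], "spin": [0,0], "gripper": [6,6]}'
```

```text
time: 21.45
tool_pos: [0.5717, 0.2073, 0.0174]
eef_rot: [2.354, 2.056, 0.001]
contact_force: [1.1, 0.5, -4.0]
opening: 0.0662
```

```bash
python3 -m creep '{"slide": [[0,0,-0.2]], "spin": [0], "gripper": [6]}';python3 -m creep '{"slide": [[0,0,-0.2]], "spin": [0], "gripper": [6]}'
```

```text
time: 21.58
tool_pos: [0.572, 0.2076, 0.017]
eef_rot: [2.354, 2.056, 0.002]
contact_force: [-13.7, -2.7, 23.5]
opening: 0.0658
time: 21.7
tool_pos: [0.572, 0.2077, 0.017]
eef_rot: [2.354, 2.057, 0.001]
contact_force: [-14.2, -5.1, 21.7]
opening: 0.0658
```

The lid is seated at z = 0.017. Releasing and checking.

```bash
python3 -m creep '{"slide": [[0,0,0.1],[0,0,0],[0,0,0],[0,0,0]], "spin": [0,0,0,0], "gripper": [6,8.5,8.5,8.5]}';python3 -m creep '{"slide": [[0,0,2],[0,0,3],[0,0,2],[0,0,0],[0,0,0]], "spin": [0,0,0,0,0], "gripper": [8.5,8.5,8.5,8.5,8.5]}';python3 - <<'E'
from h import *
o=robot.get_obs();print(o["tool_pos"],R.from_rotvec(o["eef_rot"]).as_matrix().round(3).tolist())
i=robot.get_image("wrist");cv2.imwrite("pics/w7.png",i)
np.savez("w7.npz",p=o["tool_pos"],r=o["eef_rot"])
E
```

```text
time: 22.2
tool_pos: [0.5732, 0.2079, 0.0186]
eef_rot: [2.354, 2.056, 0.005]
contact_force: [-0.2, 0.1, 0.7]
opening: 0.0851
time: 22.82
tool_pos: [0.574, 0.2081, 0.0947]
eef_rot: [2.353, 2.055, 0.009]
contact_force: [-1.0, 0.1, -0.3]
opening: 0.0851
[0.5740168  0.20808921 0.09473927] [[0.135, 0.991, 0.016], [0.991, -0.134, -0.01], [-0.007, 0.017, -1.0]]
```

View pics/w7.png

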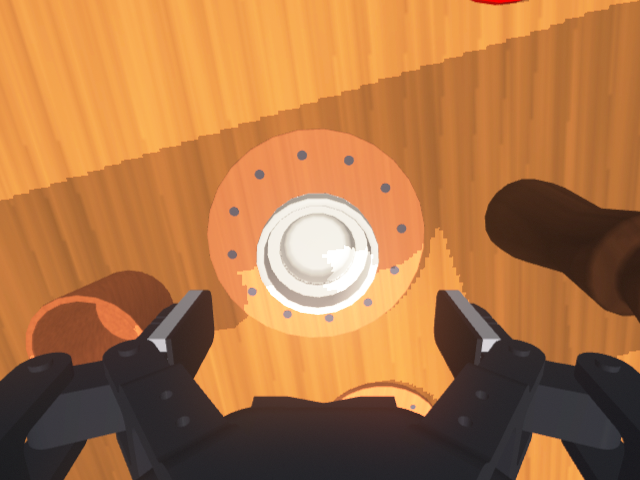

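The first lid sits on the plate with its rim at about (318,254). I'll measure it with a mask, since against the copper it separates well.

```bash
cat >> h.py <<'E'
def lid(im,KV,z,roi):
    x0,y0,x1,y1=roi; s=cv2.cvtColor(im,cv2.COLOR_BGR2HSV); m=((s[...,1]<70)&(s[...,2]>90)).astype(np.uint8)
    k=np.zeros_like(m);k[y0:y1,x0:x1]=1;m*=k
    c=max(cv2.findContours(m,0,1)[0],key=cv2.contourArea)
    h=cv2.convexHull(c); p=onz(KV,h[:,0],z);C,r=circ(p)
    for _ in range(3):
        e=abs(np.linalg.norm(p[:,:2]-C,axis=1)-r);q=e<=max(np.quantile(e,.8),.0005);C,r=circ(p[q])
    return C,r,e.max(),cv2.boundingRect(h)
E
python3 - <<'E'
from h import *
z=np.load("w7.npz");KV=cam("wrist",dict(tool_pos=z["p"],eef_rot=z["r"]));im=cv2.imread("pics/w7.png")
print(lid(im,KV,.05,(230,170,410,330)))
p=onz(KV,[(257,254.5),(379,254.5),(318,194),(318,315)],.05);print(circ(p))
print("plate",circ(onz(KV,[(302,155),(349,160),(386,188),(401,229),(394,270),(368,302),(329,318),(287,314),(252,291),(232,254),(234,211),(259,174)],.008)))
E
```

```text
(array([0.57073088, 0.20956918]), np.float64(0.032941364554658514), np.float64(0.001571208012514258), (257, 194, 122, 121))
(array([0.57124689, 0.20979797]), np.float64(0.033279587464586154))
plate (array([0.56962627, 0.20634686]), np.float64(0.055311727043674166))
```

Lid 1 is at (0.571, 0.2097), 3.5 mm from the plate centre. Next is the middle lid in the near bay.

```bash
python3 -m creep '{"slide": [[-0.5,-3,1.5],[-0.8,-6,0.5],[-0.8,-6,0],[-0.8,-6,0],[-0.8,-6,0]], "spin": [0,0,0,0,0], "gripper": [8.5,8.5,8.5,8.5,8.5]}'; python3 -m creep '{"slide": [[-0.8,-6,0],[-0.8,-5,0],[-0.5,-3,0],[0,0,0],[0,0,0]], "spin": [0,0,0,0,0], "gripper": [8.5,8.5,8.5,8.5,8.5]}'
```

```text
time: 23.5
tool_pos: [0.5329, -0.0648, 0.1105]
eef_rot: [2.347, 2.067, 0.003]
contact_force: [0.5, 0.5, 0.5]
opening: 0.085
time: 24.12
tool_pos: [0.5067, -0.212, 0.1058]
eef_rot: [2.359, 2.063, -0.002]
contact_force: [-0.7, 0.2, -0.3]
opening: 0.0849
```

```bash
python3 -m creep '{"slide": [[0,-3,0],[-0.2,-2,0],[0,0,-1.5],[0,0,0],[0,0,0]], "spin": [0,0,0,0,0], "gripper": [8.5,8.5,8.5,8.5,8.5]}'; python3 - <<'E'
from h import *
o=robot.get_obs();print(o["tool_pos"],R.from_rotvec(o["eef_rot"]).as_matrix().round(3).tolist())
i=robot.get_image("wrist");cv2.imwrite("pics/w8.png",i)
np.savez("w8.npz",p=o["tool_pos"],r=o["eef_rot"])
E
```

```text
time: 24.75
tool_pos: [0.5049, -0.2573, 0.0876]
eef_rot: [2.357, 2.073, -0.001]
contact_force: [0.3, -0.0, -0.3]
opening: 0.0848
[ 0.50487653 -0.25727352  0.08762813] [[0.128, 0.992, 0.002], [0.992, -0.128, -0.003], [-0.003, 0.002, -1.0]]
```

View pics/w8.png

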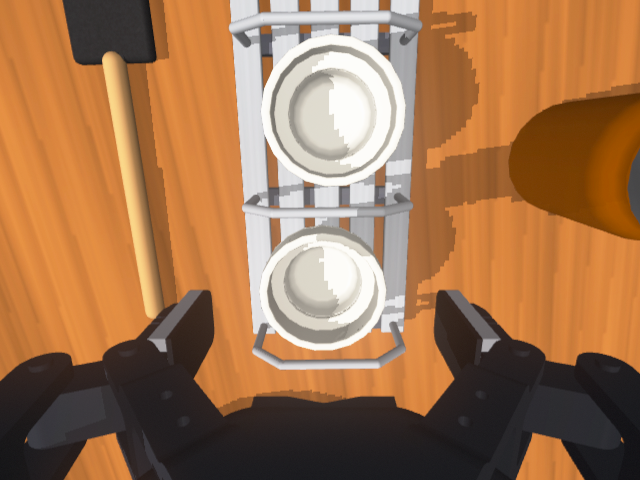

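```bash
python3 - <<'E'
from h import *
z=np.load("w8.npz");KV=cam("wrist",dict(tool_pos=z["p"],eef_rot=z["r"]))
p=onz(KV,[(260,288),(386,288),(323,225),(323,351),(262,111),(406,111),(334,36),(334,187)],.054)
print(circ(p[:4]),circ(p[4:]))
E
python3 -m creep '{"slide": [[-0.2,-1.2,0],[0,0,-2],[0,0,-2],[0,0,0],[0,0,0]], "spin": [0,0,0,0,0], "gripper": [8.5,8.5,8.5,8.5,8.5]}'
```

```text
(array([ 0.5021244 , -0.27007661]), np.float64(0.03375726687959776)) (array([ 0.51804624, -0.18503562]), np.float64(0.03263127703784515))
time: 25.42
tool_pos: [0.5023, -0.2695, 0.0446]
eef_rot: [2.357, 2.073, -0.001]
contact_force: [0.4, -0.1, -0.0]
opening: 0.085
```

Nested, low fingertips would rub on the lower lid's band, so this time I'll grip higher.

```bash
python3 -m creep '{"slide": [[0,0,-1],[0,0,-0.4],[0,0,0],[0,0,0]], "spin": [0,0,0,0], "gripper": [8.5,8.5,8.5,8.5]}';python3 -m creep '{"slide": [[0,0,0],[0,0,0],[0,0,0],[0,0,0]], "spin": [0,0,0,0], "gripper": [6,6,6,6]}' 30
```

```text
time: 25.92
tool_pos: [0.503, -0.2699, 0.0308]
eef_rot: [2.356, 2.072, -0.0]
contact_force: [0.3, 0.7, 0.5]
opening: 0.0851
time: 26.42
tool_pos: [0.5034, -0.2702, 0.0316]
eef_rot: [2.355, 2.071, 0.0]
contact_force: [-0.2, 0.7, 0.0]
opening: 0.0658
```

```bash
python3 -m creep '{"slide": [[0,0,1],[0,0,2],[0,0,2.5],[0,0,3],[0,0,1.5]], "spin": [0,0,0,0,0], "gripper": [6,6,6,6,6]}'; python3 -m creep '{"slide": [[0,0,0],[0,0,0]], "spin": [0,0], "gripper": [6,6]}'; python3 - <<'E'
from h import *
o=robot.get_obs()
i=robot.get_image("wrist");cv2.imwrite("pics/w9.png",i)
np.savez("w9.npz",p=o["tool_pos"],r=o["eef_rot"])
E
```

```text
time: 27.05
tool_pos: [0.5022, -0.2693, 0.1367]
eef_rot: [2.356, 2.073, -0.0]
contact_force: [0.4, 0.5, -2.8]
opening: 0.0652
time: 27.3
tool_pos: [0.5027, -0.2696, 0.138]
eef_rot: [2.355, 2.071, 0.001]
contact_force: [-0.4, 1.7, -2.5]
opening: 0.0653
```

View pics/w9.png

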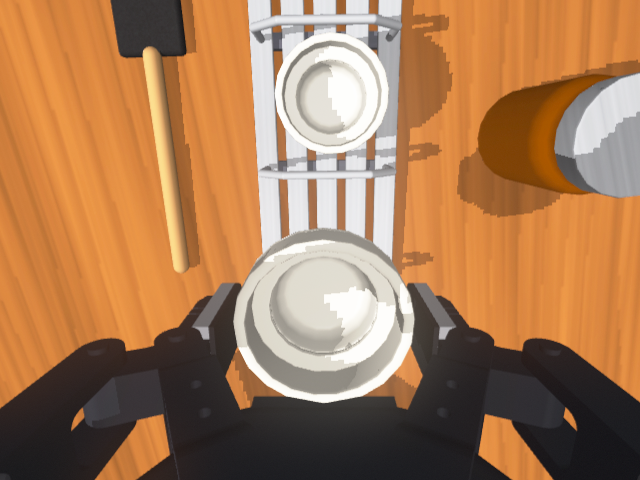

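```bash
python3 - <<'E'
from h import *
z=np.load("w9.npz");KV=cam("wrist",dict(tool_pos=z["p"],eef_rot=z["r"]))
p=onz(KV,[(234,318),(413,318),(323.5,403)],z["p"][2]+.0224)
print(circ(p),z["p"])
print(np.r_[z["p"][:2],z["p"][2]+.0224], "if centred, rim top/bottom/left/right px:")
Rm=R.from_rotvec(z["r"]).as_matrix(); c=z["p"]-Rm[:,2]*.0224
print(proj(KV,[c+.033*Rm[:,0],c-.033*Rm[:,0],c-.033*Rm[:,1],c+.033*Rm[:,1]]))
E
python3 -m creep '{"slide": [[0.4,3,0],[0.8,6,0],[0.8,6,0],[0.8,6,0],[0.8,6,0]], "spin": [0,0,0,0,0], "gripper": [6,6,6,6,6]}'; python3 -m creep '{"slide": [[0.8,6,0],[0.8,5,0],[0.8,3,0],[0.4,1,0],[0,0,0]], "spin": [0,0,0,0,0], "gripper": [6,6,6,6,6]}'
```

```text
(array([ 0.50145512, -0.27181269]), np.float64(0.03241102903520881)) [ 0.5027249  -0.26963079  0.13804094]
[ 0.5027249  -0.26963079  0.16044094] if centred, rim top/bottom/left/right px:
[[326.30860168 233.08610118]
 [325.78868558 399.21047248]
 [234.5192865  321.39180685]
 [417.52589735 321.57054138]]
time: 27.98
tool_pos: [0.5347, 0.0043, 0.1312]
eef_rot: [-2.367, -2.064, 0.008]
contact_force: [1.8, 0.1, -2.3]
opening: 0.0648
time: 28.6
tool_pos: [0.5586, 0.1631, 0.1243]
eef_rot: [-2.356, -2.067, 0.021]
contact_force: [-0.7, -0.4, -2.6]
opening: 0.0649
```

```bash
python3 -m creep '{"slide": [[0.6,2.3,0],[0.5,1.6,-1],[0,0,-1],[0,0,0],[0,0,0]], "spin": [0,0,0,0,0], "gripper": [6,6,6,6,6]}'; python3 -m creep '{"slide": [[0,0,0]], "spin": [0], "gripper": [6]}'
```

```text
time: 29.22
tool_pos: [0.5693, 0.2002, 0.1009]
eef_rot: [-2.359, -2.062, 0.027]
contact_force: [0.1, 0.1, -2.5]
opening: 0.0651
time: 29.35
tool_pos: [0.5694, 0.1998, 0.1011]
eef_rot: [-2.36, -2.062, 0.027]
contact_force: [-0.2, -0.2, -2.3]
opening: 0.0652
```

```bash
python3 -m creep '{"slide": [[0.2,1.2,0],[0,0,-1],[0,0,-0.6],[0,0,0],[0,0,0]], "spin": [0,0,0,0,0], "gripper": [6,6,6,6,6]}'; python3 - <<'E'
from h import *
o=robot.get_obs();print(o["tool_pos"],R.from_rotvec(o["eef_rot"]).as_matrix()[:,2])
i=robot.get_image("wrist");cv2.imwrite("pics/w10.png",i)
i=robot.get_image("side");cv2.imwrite("pics/s10.png",cv2.resize(i[140:290,220:420],(800,600)))
i=robot.get_image("scene");cv2.imwrite("pics/c10.png",cv2.resize(i[200:350,270:470],(800,600)))
np.savez("w10.npz",p=o["tool_pos"],r=o["eef_rot"])
E
```

```text
time: 29.98
tool_pos: [0.5716, 0.2125, 0.0842]
eef_rot: [-2.36, -2.062, 0.026]
contact_force: [0.3, -0.6, -2.1]
opening: 0.0647
[0.57159838 0.21247537 0.0842492 ] [-0.01751236 -0.00517066 -0.99983328]
```

View pics/w10.png

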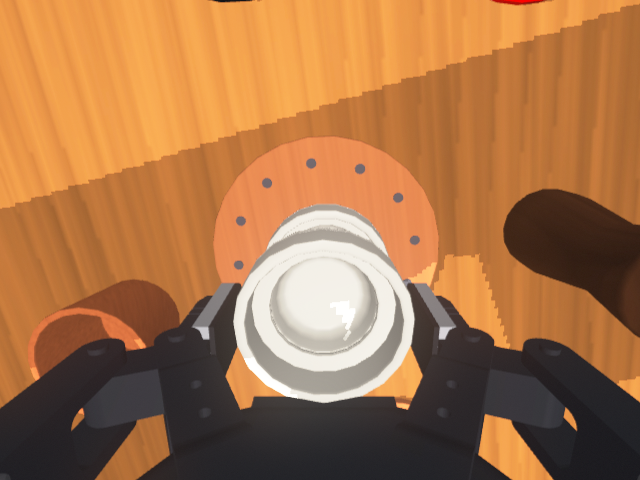

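View pics/s10.png

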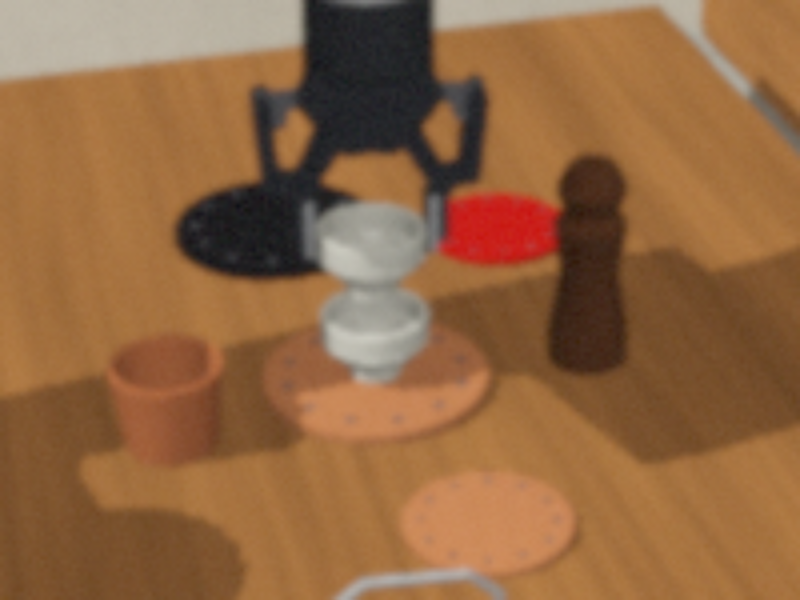

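View pics/c10.png

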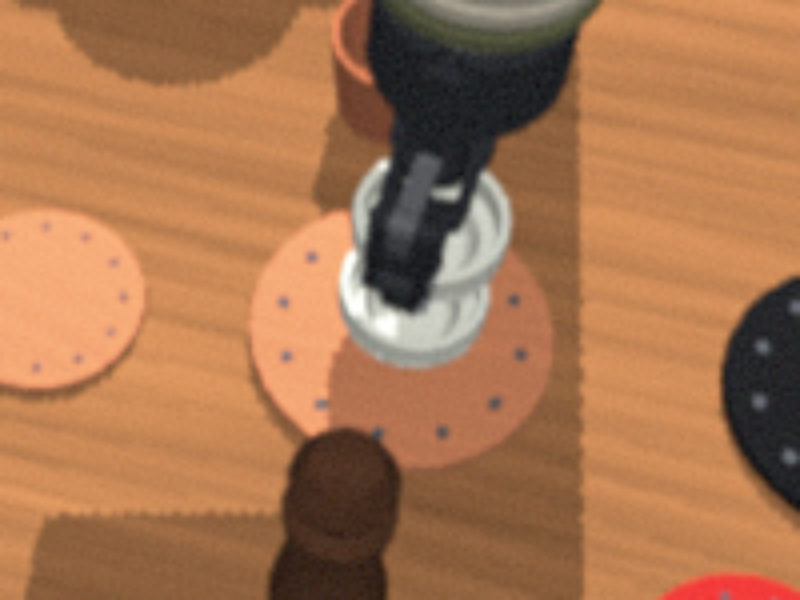

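```bash
python3 - <<'E'
from h import *
z=np.load("w10.npz");S=cam("scene");D=cam("side");p=z["p"]
up=np.array([p[0],p[1],p[2]+.0224]);lo=np.array([.571,.2097,.05])
print("side pred x up,lo",(proj(D,[up,lo])[:,0]-220)*4,"seen 372.5 376")
print("scene pred x",(proj(S,[up,lo])[:,0]-270)*4,"seen 432 415.5")
print("4px per m: side",proj(D,[up+[.001,0,0]])[0,0]-proj(D,[up])[0,0],"scene",proj(S,[up+[0,.001,0]])[0,0]-proj(S,[up])[0,0])
KV=cam("wrist",dict(tool_pos=p,eef_rot=z["r"]))
q=onz(KV,[(234,318),(413,318),(323.5,402)],p[2]+.0224);print(circ(q),p)
# lower rim top point seen at (325,205)
q=onz(KV,[(325,205)],.05);print(q)
E
```

```text
side pred x up,lo [367.0321551  369.97612502] seen 372.5 376
scene pred x [431.20007094 411.79808993] seen 432 415.5
4px per m: side 0.4101590863930369 scene 0.592150556219849
(array([0.57067934, 0.21064582]), np.float64(0.03237976015597655)) [0.57159838 0.21247537 0.0842492 ]
[[0.57504474 0.24402864 0.05      ]]
```

The views agree that the alignment is within about 1.5 mm. Lowering.

```bash
python3 -m creep '{"slide": [[0,0,-1],[0,0,-1],[0,0,0],[0,0,0]], "spin": [0,0,0,0], "gripper": [6,6,6,6]}'
```

```text
time: 30.62
tool_pos: [0.5716, 0.2123, 0.0628]
eef_rot: [-2.36, -2.062, 0.026]
contact_force: [-0.3, 0.1, -2.2]
opening: 0.0651
```

```bash
python3 -m creep '{"slide": [[0,-0.1,-0.8],[0,0,-0.3],[0,0,0]], "spin": [0,0,0], "gripper": [6,6,6]}'; python3 -m creep '{"slide": [[0,0,-0.2],[0,0,0]], "spin": [0,0], "gripper": [6,6]}'
```

```text
time: 31.0
tool_pos: [0.5718, 0.2113, 0.0513]
eef_rot: [-2.36, -2.062, 0.025]
contact_force: [0.1, -1.0, -2.8]
opening: 0.0652
time: 31.25
tool_pos: [0.5719, 0.2113, 0.0493]
eef_rot: [-2.36, -2.062, 0.025]
contact_force: [0.2, -0.2, -2.3]
opening: 0.0651
```

```bash
python3 -m creep '{"slide": [[0,0,-0.2],[0,0,0]], "spin": [0,0], "gripper": [6,6]}'; python3 -m creep '{"slide": [[0,0,-0.2]], "spin": [0], "gripper": [6]}'
```

```text
time: 31.5
tool_pos: [0.5721, 0.2114, 0.0475]
eef_rot: [-2.361, -2.062, 0.024]
contact_force: [-0.6, -0.3, -2.1]
opening: 0.0651
time: 31.62
tool_pos: [0.5726, 0.2115, 0.0459]
eef_rot: [-2.361, -2.062, 0.023]
contact_force: [2.2, -0.3, 6.4]
opening: 0.065
```

Contact at z = 0.0459, where 0.0456 was expected. Releasing.

```bash
python3 -m creep '{"slide": [[0,0,-0.05]], "spin": [0], "gripper": [6]}'; python3 -m creep '{"slide": [[0,0,0],[0,0,0],[0,0,0],[0,0,0]], "spin": [0,0,0,0], "gripper": [8.5,8.5,8.5,8.5]}';python3 -m creep '{"slide": [[0,0,2],[0,0,3],[0,0,2],[0,0,0],[0,0,0]], "spin": [0,0,0,0,0], "gripper": [8.5,8.5,8.5,8.5,8.5]}';python3 - <<'E'
from h import *
o=robot.get_obs();print(o["tool_pos"],R.from_rotvec(o["eef_rot"]).as_matrix()[:,2])
i=robot.get_image("wrist");cv2.imwrite("pics/w11.png",i)
KV=cam("wrist",o);print(lid(i,KV,.068,(200,150,430,390)))
i=robot.get_image("side");cv2.imwrite("pics/s11.png",cv2.resize(i[140:290,220:420],(800,600)))
np.savez("w11.npz",p=o["tool_pos"],r=o["eef_rot"])
E
```

```text
time: 31.75
tool_pos: [0.573, 0.2116, 0.0458]
eef_rot: [-2.361, -2.063, 0.021]
contact_force: [-0.3, -0.5, 0.5]
opening: 0.0653
time: 32.25
tool_pos: [0.5733, 0.2117, 0.0464]
eef_rot: [-2.362, -2.063, 0.02]
contact_force: [-0.1, -0.1, -0.4]
opening: 0.0847
time: 32.88
tool_pos: [0.5739, 0.2119, 0.1228]
eef_rot: [-2.362, -2.064, 0.017]
contact_force: [-0.2, -0.5, -0.6]
opening: 0.0849
[0.57387788 0.2118925  0.12277414] [-0.011009   -0.00341139 -0.99993358]
(array([0.57196905, 0.21074214]), np.float64(0.03330574551910503), np.float64(0.0026230003331127946), (265, 193, 117, 118))
```

View pics/w11.png

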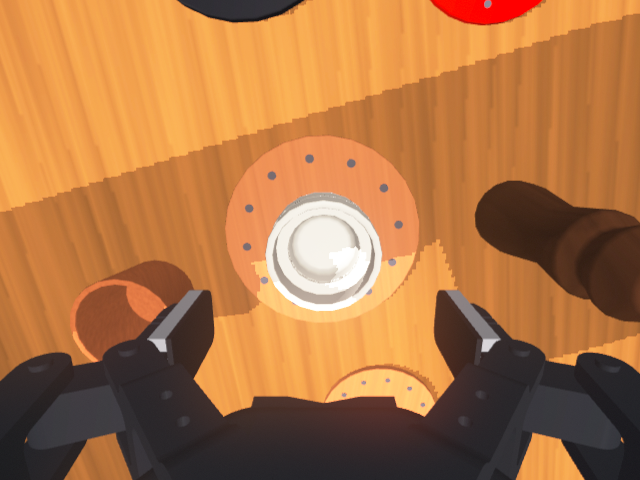

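View pics/s11.png

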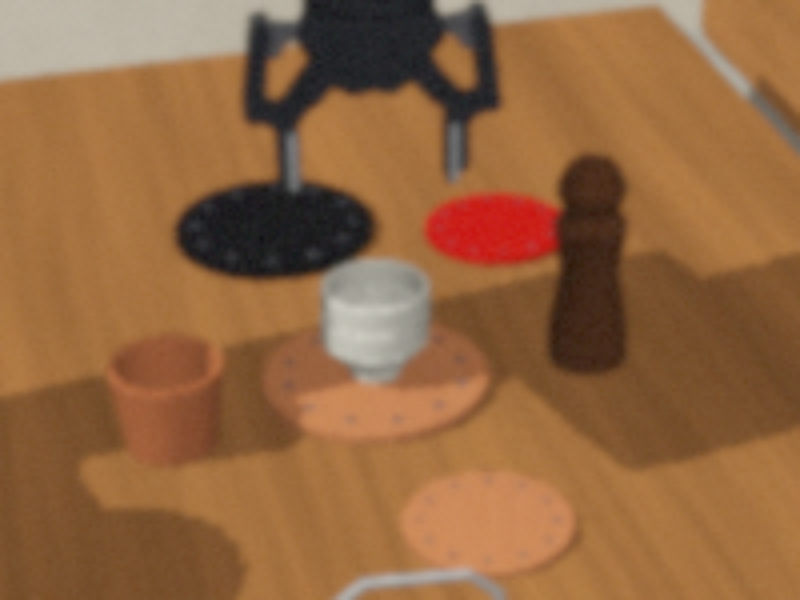

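Lid 2 is nested and level, with its rim at about (323,255). Fetching the lightest from the middle bay.

```bash
python3 -m creep '{"slide": [[-0.5,-3,0.5],[-0.8,-6,0],[-0.8,-6,0],[-0.8,-6,0],[-0.8,-6,0]], "spin": [0,0,0,0,0], "gripper": [8.5,8.5,8.5,8.5,8.5]}'; python3 -m creep '{"slide": [[-0.8,-6,0],[-0.8,-4,0],[0,-1,0],[0,0,0],[0,0,0]], "spin": [0,0,0,0,0], "gripper": [8.5,8.5,8.5,8.5,8.5]}'
```

```text
time: 33.6
tool_pos: [0.5322, -0.061, 0.1223]
eef_rot: [-2.35, -2.07, 0.025]
contact_force: [0.6, -0.8, 0.5]
opening: 0.0853
time: 34.22
tool_pos: [0.5122, -0.176, 0.1183]
eef_rot: [-2.351, -2.06, 0.029]
contact_force: [-0.1, -0.3, -0.2]
opening: 0.0851
```

```bash
python3 -m creep '{"slide": [[0.5,-0.8,-1.5],[0,0,-1.5],[0,0,0],[0,0,0]], "spin": [0,0,0,0], "gripper": [8.5,8.5,8.5,8.5]}'; python3 - <<'E'
from h import *
o=robot.get_obs();print(o["tool_pos"],R.from_rotvec(o["eef_rot"]).as_matrix().round(3)[:,2])
i=robot.get_image("wrist");cv2.imwrite("pics/w12.png",i)
np.savez("w12.npz",p=o["tool_pos"],r=o["eef_rot"])
E
```

```text
time: 34.72
tool_pos: [0.5176, -0.1811, 0.0847]
eef_rot: [-2.345, -2.064, 0.03]
contact_force: [-0.0, 0.4, -0.2]
opening: 0.0849
[ 0.51756994 -0.18106716  0.08472297] [-0.026  0.001 -1.   ]
```

View pics/w12.png

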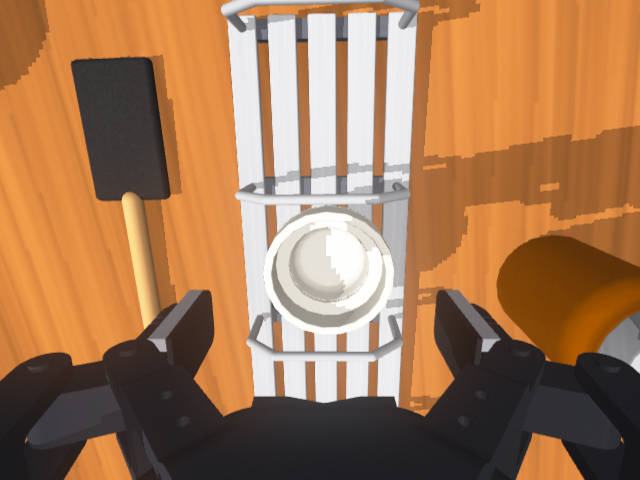

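```bash
python3 - <<'E'
from h import *
z=np.load("w12.npz");KV=cam("wrist",dict(tool_pos=z["p"],eef_rot=z["r"]))
print(circ(onz(KV,[(264,270),(394,270),(329,206),(329,333)],.054)))
E
python3 -m creep '{"slide": [[0.2,-0.4,0],[0,0,-2],[0,0,-1.5],[0,0,0],[0,0,0]], "spin": [0,0,0,0,0], "gripper": [8.5,8.5,8.5,8.5,8.5]}'
```

```text
(array([ 0.51819714, -0.18285958]), np.float64(0.03310222531211139))
time: 35.4
tool_pos: [0.5194, -0.1854, 0.0472]
eef_rot: [-2.345, -2.063, 0.03]
contact_force: [-0.1, 0.7, 0.7]
opening: 0.0853
```

```bash
python3 -m creep '{"slide": [[-0.1,0.2,-1],[0,0,-0.6],[0,0,0],[0,0,0]], "spin": [0,0,0,0], "gripper": [8.5,8.5,8.5,8.5]}';python3 -m creep '{"slide": [[0,0,0],[0,0,0],[0,0,0],[0,0,0]], "spin": [0,0,0,0], "gripper": [6,6,6,6]}'
```

```text
time: 35.9
tool_pos: [0.5187, -0.1833, 0.0306]
eef_rot: [-2.346, -2.064, 0.029]
contact_force: [0.9, -0.9, 0.2]
opening: 0.0847
time: 36.4
tool_pos: [0.5192, -0.1836, 0.0315]
eef_rot: [-2.347, -2.065, 0.028]
contact_force: [1.3, 0.0, -0.3]
opening: 0.0644
```

```bash
python3 -m creep '{"slide": [[0,0,1],[0,0,2],[0,0,2.5],[0,0,3],[0,0,3]], "spin": [0,0,0,0,0], "gripper": [6,6,6,6,6]}'; python3 -m creep '{"slide": [[0.3,2,0.5],[0,0,0],[0,0,0]], "spin": [0,0,0], "gripper": [6,6,6]}'; python3 - <<'E'
from h import *
o=robot.get_obs()
i=robot.get_image("wrist");cv2.imwrite("pics/w13.png",i)
np.savez("w13.npz",p=o["tool_pos"],r=o["eef_rot"])
E
```

```text
time: 37.02
tool_pos: [0.5164, -0.1823, 0.1484]
eef_rot: [-2.342, -2.061, 0.032]
contact_force: [-0.3, 0.8, -1.4]
opening: 0.0646
time: 37.4
tool_pos: [0.5208, -0.161, 0.1558]
eef_rot: [-2.344, -2.063, 0.029]
contact_force: [1.2, 0.6, -1.6]
opening: 0.0645
```

View pics/w13.png

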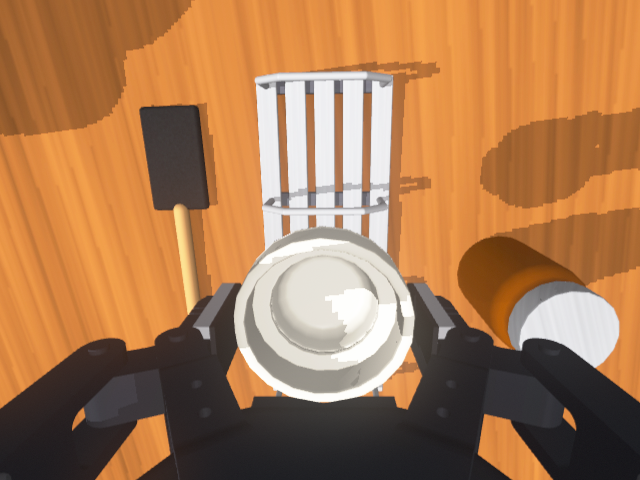

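The lid is held just as the previous one was, so the target is the same TCP position, about (0.573, 0.2115).

```bash
python3 -m creep '{"slide": [[0.5,4,0],[0.8,6,0],[0.8,6,0],[0.8,6,0],[0.8,5,0]], "spin": [0,0,0,0,0], "gripper": [6,6,6,6,6]}'; python3 -m creep '{"slide": [[0.7,4,0],[0.4,3,0],[0,1,0],[0,0,0],[0,0,0]], "spin": [0,0,0,0,0], "gripper": [6,6,6,6,6]}'
```

```text
time: 38.08
tool_pos: [0.5545, 0.1123, 0.1497]
eef_rot: [-2.349, -2.049, 0.039]
contact_force: [1.5, -0.9, -1.6]
opening: 0.0649
time: 38.7
tool_pos: [0.5626, 0.1962, 0.1439]
eef_rot: [-2.342, -2.051, 0.052]
contact_force: [0.4, -0.7, -1.9]
opening: 0.0647
```

```bash
python3 -m creep '{"slide": [[0.7,1.4,-1.5],[0.3,0,-1.5],[0,0,0],[0,0,0],[0,0,0]], "spin": [0,0,0,0,0], "gripper": [6,6,6,6,6]}'; python3 - <<'E'
from h import *
o=robot.get_obs();print(R.from_rotvec(o["eef_rot"]).as_matrix()[:,2])
E
```

```text
time: 39.33
tool_pos: [0.5734, 0.2053, 0.1136]
eef_rot: [-2.348, -2.046, 0.053]
contact_force: [0.2, 0.3, -1.2]
opening: 0.0647
[-0.04275109 -0.00230639 -0.99908309]
```

The tool tilt has crept up to 0.043 rad. Holding seems to reduce it, so I'll check.

```bash
for k in 1 2; do python3 -m creep '{"slide": [[0,0.1,0],[0,0.1,0],[0,0.1,0],[0,0.1,0],[0,0.1,0]], "spin": [0,0,0,0,0], "gripper": [6,6,6,6,6]}'; done; python3 - <<'E'
from h import *
o=robot.get_obs();print(o["tool_pos"],R.from_rotvec(o["eef_rot"]).as_matrix()[:,2])
E
```

```text
time: 39.95
tool_pos: [0.574, 0.2108, 0.115]
eef_rot: [-2.349, -2.047, 0.05]
contact_force: [-0.4, -0.6, -0.7]
opening: 0.0649
time: 40.58
tool_pos: [0.5739, 0.2163, 0.1148]
eef_rot: [-2.349, -2.047, 0.05]
contact_force: [-0.6, 0.0, -1.6]
opening: 0.0642
[0.57388745 0.21625473 0.11483861] [-0.04096209 -0.00184771 -0.99915899]
```

```bash
python3 -m creep '{"slide": [[-0.1,-0.5,-1],[0,0,-0.5],[0,0,0],[0,0,0]], "spin": [0,0,0,0], "gripper": [6,6,6,6]}'; python3 - <<'E'
from h import *
o=robot.get_obs();print(o["tool_pos"],R.from_rotvec(o["eef_rot"]).as_matrix()[:,2])
i=robot.get_image("side");cv2.imwrite("pics/s14.png",cv2.resize(i[140:290,220:420],(800,600)))
i=robot.get_image("wrist");cv2.imwrite("pics/w14.png",i)
i=robot.get_image("scene");cv2.imwrite("pics/c14.png",cv2.resize(i[200:350,270:470],(800,600)))
np.savez("w14.npz",p=o["tool_pos"],r=o["eef_rot"])
S=cam("scene");D=cam("side");p=o["tool_pos"];up=p+[.0009,0,.0224];lo=[.572,.210,.068]
print("side pred x up,lo",(proj(D,[up,lo])[:,0]-220)*4)
print("scene pred x",(proj(S,[up,lo])[:,0]-270)*4)
E
```

```text
time: 41.08
tool_pos: [0.5724, 0.2106, 0.0981]
eef_rot: [-2.349, -2.047, 0.052]
contact_force: [-0.2, -0.2, -1.4]
opening: 0.0646
[0.5723597  0.21058607 0.09806769] [-0.04208528 -0.0022218  -0.99911155]
side pred x up,lo [369.7838386 370.5835404]
scene pred x [429.39486318 416.03658049]
```

View pics/s14.png

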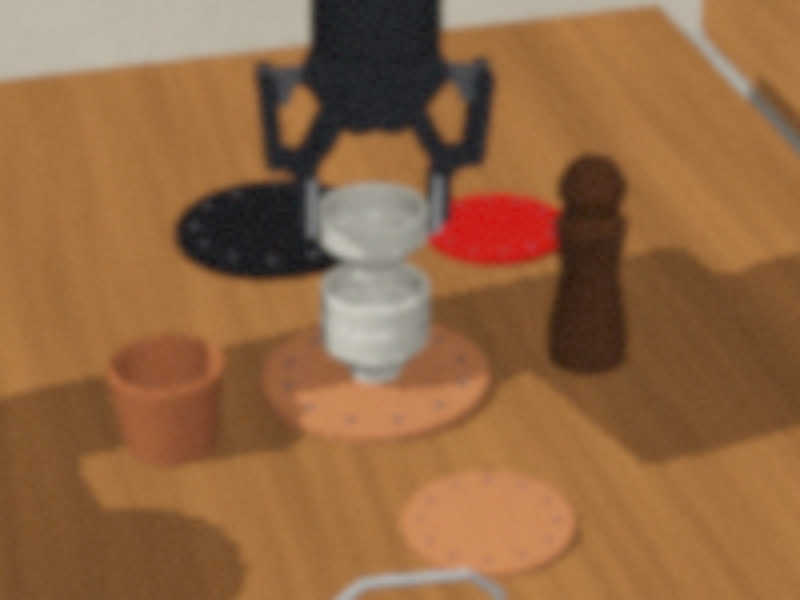

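View pics/c14.png

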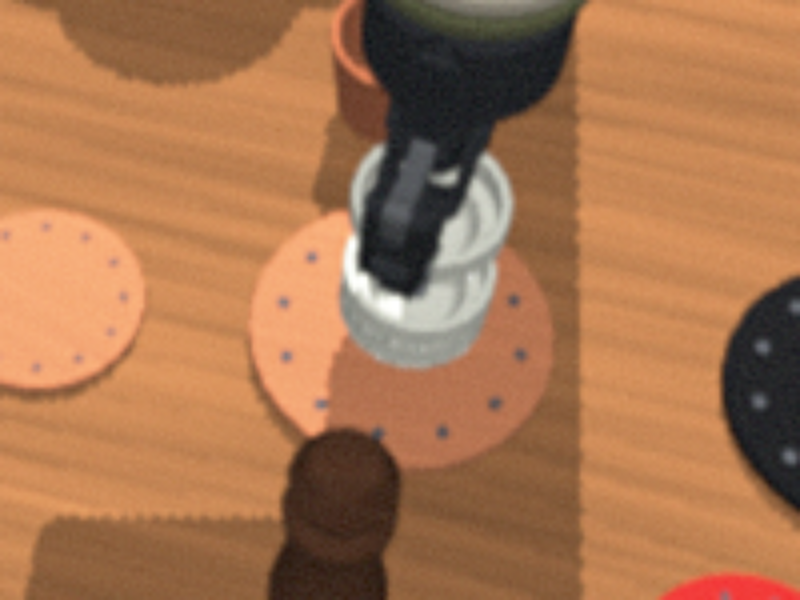

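View pics/w14.png

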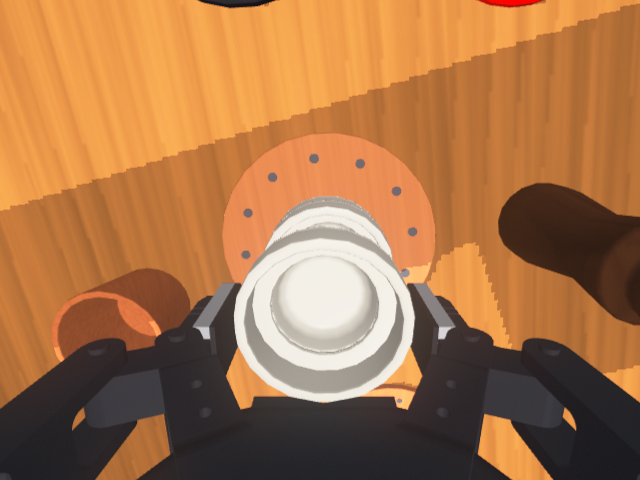

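Alignment is good in y, and x needs about +1 mm. Lowering, with seating expected at z = 0.0635.

```bash
python3 -m creep '{"slide": [[0.1,0,-0.7],[0,0,-1],[0,0,0],[0,0,0]], "spin": [0,0,0,0], "gripper": [6,6,6,6]}'
```

```text
time: 41.72
tool_pos: [0.5736, 0.2108, 0.08]
eef_rot: [-2.348, -2.047, 0.051]
contact_force: [-1.0, -0.7, -1.1]
opening: 0.0647
```

```bash
python3 -m creep '{"slide": [[0,0,-0.6],[0,0,0],[0,0,0]], "spin": [0,0,0], "gripper": [6,6,6]}'
```

```text
time: 42.1
tool_pos: [0.5737, 0.2108, 0.0738]
eef_rot: [-2.349, -2.047, 0.051]
contact_force: [-0.3, -1.4, -0.8]
opening: 0.0647
```

```bash
python3 -m creep '{"slide": [[0,0,-0.5],[0,0,0]], "spin": [0,0], "gripper": [6,6]}';python3 -m creep '{"slide": [[0,0,-0.2],[0,0,0]], "spin": [0,0], "gripper": [6,6]}'
```

```text
time: 42.35
tool_pos: [0.5738, 0.2109, 0.0686]
eef_rot: [-2.349, -2.047, 0.05]
contact_force: [-0.6, -0.1, -0.3]
opening: 0.0647
time: 42.6
tool_pos: [0.5738, 0.2109, 0.0665]
eef_rot: [-2.349, -2.047, 0.05]
contact_force: [-0.3, 0.4, -0.6]
opening: 0.0647
```

```bash
python3 -m creep '{"slide": [[0,0,-0.15]], "spin": [0], "gripper": [6]}';python3 -m creep '{"slide": [[0,0,-0.1]], "spin": [0], "gripper": [6]}'
```

```text
time: 42.72
tool_pos: [0.574, 0.2109, 0.0652]
eef_rot: [-2.349, -2.047, 0.05]
contact_force: [0.3, 0.3, -0.7]
opening: 0.0647
time: 42.85
tool_pos: [0.574, 0.2109, 0.0641]
eef_rot: [-2.349, -2.047, 0.05]
contact_force: [0.2, -0.3, -1.1]
opening: 0.0648
```

```bash
python3 -m creep '{"slide": [[0,0,-0.1]], "spin": [0], "gripper": [6]}';python3 -m creep '{"slide": [[0,0,-0.1]], "spin": [0], "gripper": [6]}'
```

```text
time: 42.98
tool_pos: [0.5745, 0.211, 0.0636]
eef_rot: [-2.349, -2.048, 0.048]
contact_force: [-0.2, -0.5, 3.8]
opening: 0.0646
time: 43.1
tool_pos: [0.575, 0.2111, 0.0635]
eef_rot: [-2.35, -2.048, 0.047]
contact_force: [-2.6, -0.8, 8.6]
opening: 0.0646
```

Contact at z = 0.0635, as predicted. Releasing.

```bash
python3 -m creep '{"slide": [[0,0,0],[0,0,0],[0,0,0],[0,0,0]], "spin": [0,0,0,0], "gripper": [8.5,8.5,8.5,8.5]}';python3 -m creep '{"slide": [[-0.1,0,2],[0,0,3],[0,0,3],[0,0,2],[0,0,0]], "spin": [0,0,0,0,0], "gripper": [8.5,8.5,8.5,8.5,8.5]}';python3 - <<'E'
from h import *
o=robot.get_obs();print(o["tool_pos"],R.from_rotvec(o["eef_rot"]).as_matrix()[:,2])
i=robot.get_image("wrist");cv2.imwrite("pics/w15.png",i)
i=robot.get_image("side");cv2.imwrite("pics/s15.png",cv2.resize(i[140:290,220:420],(800,600)))
i=robot.get_image("scene");cv2.imwrite("pics/c15.png",i)
np.savez("w15.npz",p=o["tool_pos"],r=o["eef_rot"])
E
```

```text
time: 43.6
tool_pos: [0.5748, 0.2111, 0.0631]
eef_rot: [-2.349, -2.048, 0.047]
contact_force: [-0.2, 0.3, 0.1]
opening: 0.0847
time: 44.22
tool_pos: [0.5739, 0.2114, 0.172]
eef_rot: [-2.35, -2.049, 0.042]
contact_force: [-0.1, -0.2, -0.2]
opening: 0.085
[0.57389868 0.21135308 0.17195226] [-3.56842474e-02 -3.51207101e-04 -9.99363053e-01]
```

View pics/w15.png

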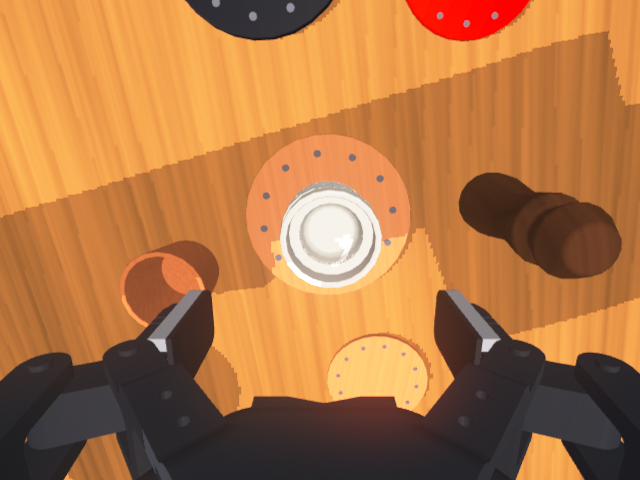

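View pics/s15.png

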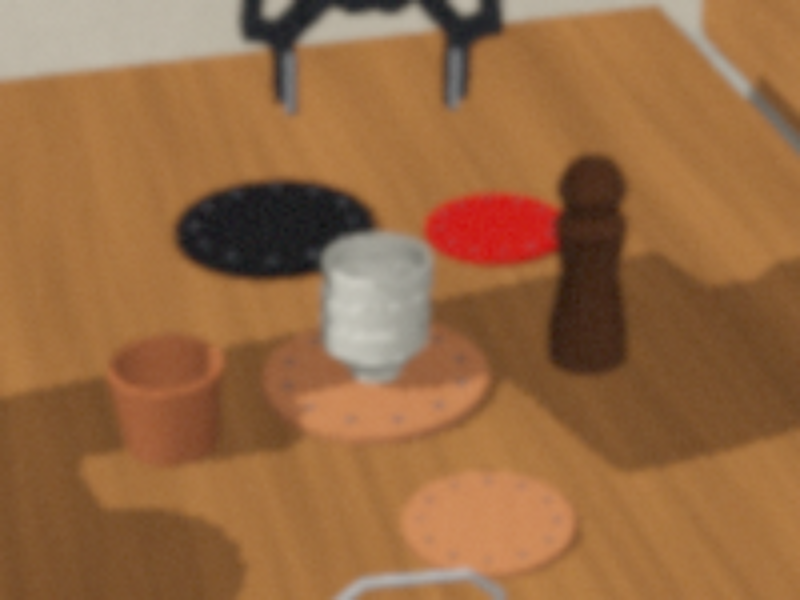

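View pics/c15.png

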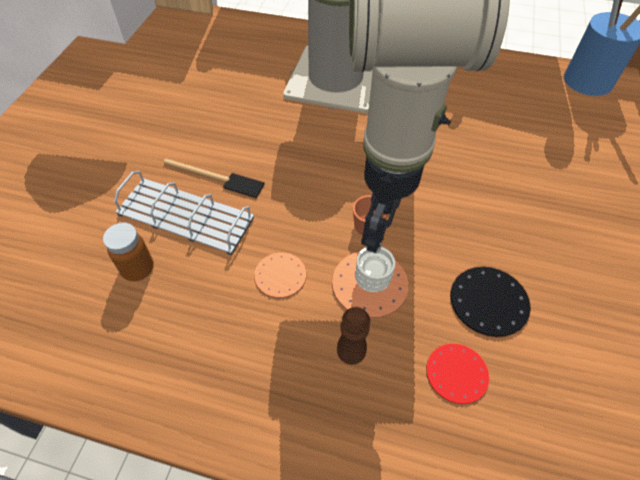

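The stack looks upright and nested, and the bystanders are where they were. One last check on height and tilt from the side view.

```bash
python3 - <<'E'
from h import *
D=cam("side");t=np.linspace(0,2*np.pi,40)
im=cv2.imread("pics/s15.png")
for z,c in((.050,(255,0,0)),(.068,(0,160,0)),(.086,(0,0,255))):
    P=np.c_[.5733+.033*np.cos(t),.2105+.033*np.sin(t),np.full(40,z)]
    q=((proj(D,P)-[220,140])*4).round().astype(int);cv2.polylines(im,[q],True,c,1)
cv2.imwrite("pics/s15o.png",cv2.resize(im[200:420,260:500],(720,600)))
z=np.load("w15.npz");KV=cam("wrist",dict(tool_pos=z["p"],eef_rot=z["r"]))
print(circ(onz(KV,[(280,237),(382,237),(331,288)],.086)))
E
```

```text
(array([0.57433727, 0.20972621]), np.float64(0.03276514693796187))
```

View pics/s15o.png

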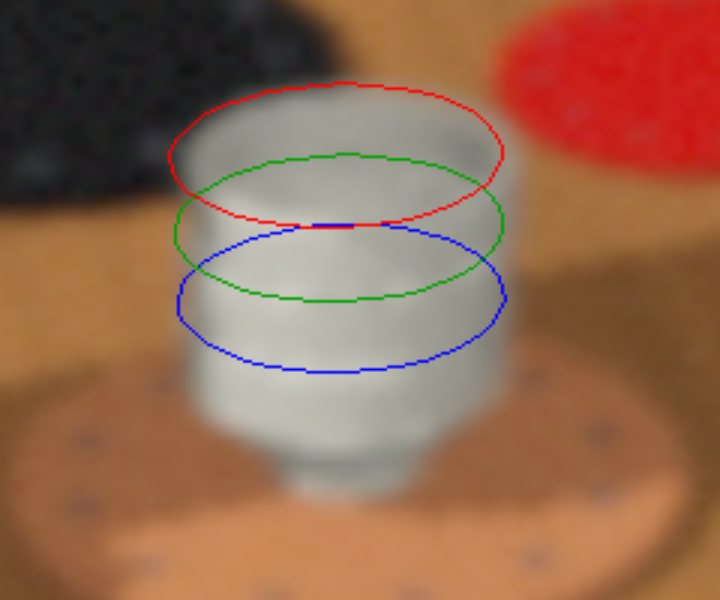

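Rim height and level match the prediction, with only a constant offset of about 1–2 mm from the calibration. Handing in.

```bash
python3 -c "
from cell import robot
print(robot.sign_off())"
```

```text
the job is handed in; nothing more can be done
None
```

I weighed the three lids by lifting each in turn, stacked them on the larger copper-tone plate, and handed the job in at about 44 s of the 72 s allowed. No verdict was reported.

| Lid (rack bay) | Force felt | Weight class | Place in stack |
|---|---|---|---|
| Bay nearest the plate | about 4.2 N | heaviest, 420 g | bottom |
| Bay farthest from the plate | about 2.7 N | middle, 260 g | second |
| Middle bay | about 1.5 N | lightest, 120 g | top |

- **Seating:** The bottom lid lies about 3.5 mm from the plate's centre. Each nested lid made contact within 0.5 mm of the height expected for full seating.
- **Last pictures:** The stack stands upright, level and nested. The top rim measures about 3 mm sideways from where I measured the bottom lid, close to the camera's accuracy. The bystanders looked unmoved, and the gripper was open and clear.
- **Disagreements:** The side camera reads about 1–2 mm off from the wrist camera, which is within the stated calibration. The tool had crept to about 0.04 rad of tilt when it released the top lid, but the lid looked level afterwards. I judged level by eye and did not measure the angle.

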